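# Hook out a drying tray and load a bundle of incense sticks

### The job

Use the red-handled hook to pull the yellow-fronted drying tray out of its rack by its finger hole, right out or nearly to its stop. Hang the hook back on its wooden rest the way it was, and lay the bundle of black incense sticks with yellow stems flat on the pulled-out tray, across it, close behind its yellow front wall and clear of the hood, without letting it drop in. Leave the blue-fronted tray and everything else as it stands.

Things in the scene. Friction and masses are not known exactly. Their poses are not given: they have to be found in the camera images.
- tray (a joint): travel of the yellow-fronted tray out of its rack in m: 0 = fully in, 0.18 = out at its stop; starts 0 to 0.025. It slides level, with about 3 N of friction and no spring, and stays where it is left
- tray_hole (a point): centre of the upright round finger hole (28 mm) in the yellow-fronted tray, at the top of its yellow tongue; moves with the tray. x points level into the rack (tray comes out along -x), z up. Tongue: 5 mm thick, 50 mm long (x, hole in the middle), 70 mm wide, 30 mm of free room below. The tray's front wall begins 25 mm behind the hole (+x) and stands 11 mm above the tongue
- rack: green steel rack of the yellow tray, 208 mm wide, 95 mm tall; origin on the table under the finger hole of the closed tray, x into the rack, runs 230 mm back from there. Its hood (87 to 95 mm up) ends 35 mm in front of the origin; a slot 40 mm wide in it, open to the front, runs to 35 mm behind the origin, for lowering the hook into the hole. A 45 mm tall carton is fixed on its back half
- tray_bay (a point): point on the upper face of the yellow-fronted tray's floor where the middle of the bundle's underside belongs, 72 mm behind (+x) the hole centre; moves with the tray, same axes. Tray 172 mm wide inside (y), walls 12 mm above the floor, inside of the front wall 43 mm in front of this point; floor 44 mm above the table. With the tray out by T m the hood's edge is T - 0.107 m behind this point
- tray_b_hole (a point): the same finger hole of the blue-fronted tray in the other, otherwise equal, rack: leave that tray alone
- hook_grip (a point): centre of the hook's red handle (80 mm long along x, 20 mm wide along y, 24 mm high). +x points along the handle towards the prong, z up. A steel bar 8 mm thick goes on from the handle along +x at the same height and turns straight down at 105 mm from the handle's centre. Mass 0.11 to 0.2 kg
- hook_tip (a point): centre of the round end (radius 4 mm) of the hook's prong, 105 mm ahead (+x) and 40 mm below the centre of the handle
- rest_seat (a point): where the handle's centre lies when the hook hangs in its wooden rest, same axes as the handle; 67 mm above the table. Fixed base 165 by 70 mm, 8 mm thick, with two 10 mm thick forks open upwards: 35 mm behind the seat (28 mm wide, floor 12 mm below the seat) and 75 mm ahead (16 mm wide, for the bar). Their flared cheeks end at most 16 mm above the seat; between them the handle's sides are free
- bundle_mid (a point): centre of the bundle of black incense sticks with yellow stems: a stiff block 140 mm long (x), 44 mm wide (y), 36 mm high (z), lying on the table; mass 0.14 to 0.28 kg. It has two paper bands
- oil_center (a point): centre (half-way up) of a brown glass bottle, 50 mm across and 170 mm tall, standing in the middle in front of the racks: must stay put
- paste_center (a point): centre of a white jar 72 mm across, 85 mm tall: must stay put
- pink_mid (a point): centre of a bundle of red incense sticks, same size as the black one: must stay put
Things that resemble listed ones, but are neither listed nor needed, are in the scene too. What is shaped like the part that bears hook_grip but pink or turquoise is not meant.

How it is judged:
By the outcome, as a careful person would: the job done as asked, in the order asked, and still so for the second after the job is handed in, with the robot touching nothing.
It also fails if it takes over 67 s, if anything falls off the work surface, if the arm or the gripper's body presses on something with over 40 N, if the wrist force passes 120 N, or if a joint passes its speed limit or range.

### The arm

A 6-joint arm with a two-finger parallel gripper is mounted at the origin on the work surface. World frame = base frame: x ahead of the robot, y to its left, z up, the work surface at z = 0. Lengths are in m, angles in rad, forces in N, time in s.
With the tool pointing down it reaches from about 0.35 to 0.925 m from the base axis. Payload 6.4 kg.
Tool frame: the origin (TCP) lies on the centre line of the jaws, within the pads' length; the fingertips stand arm.tips_ahead ahead of it and the grasp point (between the pads) lies 11 mm behind it (arm.tips_ahead is the distance from the TCP to the fingertips, in m); x points along the fingers, y is the direction in which the jaws open and shut, and the axes are right-handed (so a half turn about x gives the same grasp; the last joint's range is limited). The gripper opens to 94 mm and grips with 3 to 60 N. Pads are 16 mm wide; open, the fingers measure 119 mm over their backs; the gripper's body (75 mm by 177 mm) begins 78 mm behind the grasp point.
Start: joints at [0.997, 0.245, 1.558, -0, 1.339, -0.174], TCP at [0.253, 0.599, 0.213] pointing down, gripper open.
Joint ranges: [-3.13, 3.13], [-1.02, 2.26], [0.13, 2.54], [-0.95, 4.09], [0.21, 2.88], [-2.74, 2.74]. Speed limits (rad/s): [2.57, 2.57, 3.14, 3.14, 3.14, 3.14].

### API

Orientations are given as a rotation vector (axis times angle).
In Python, from workcell import arm, optics, job gives the robot as it stands.
- The arm moves only by the shell command python3 -m handwheel 'ROWS' [FORCE]. ROWS is JSON, a list of rows, each an object of numbers: "x", "y", "z": the shift along the world's x, y, z in mm; "wx", "wy", "wz": the turn, a rotation vector about the world's x, y, z in degrees; "gripper": the opening, from 0 (shut) to 1 (fully open). In form: [{"x": .., "y": .., "z": .., "wx": .., "wy": .., "wz": .., "gripper": ..}, ...]. A call has exactly 10 rows; each row shifts and turns the commanded pose from where the row before left it; what a row does not reach is not made up. A row lasts 1/12 s, in which the tool goes at most 41.7 mm and 7.16 degrees, less where a joint would pass 70% of its speed; a pose out of reach is approached as far as the arm can. A call is refused whole if a number of a shift passes 41.7 or a number of a turn 7.16, either way. A call with a gripper value outside its range is refused whole. The fingers move at their own pace and stop on an object; FORCE is the grip in N (left out, the last holds). Time passes only in rows, so rows that do not move let the fingers close, or fill a call up. It gives the time, the measured TCP pose, the force and the opening at its end, in the units of the state.
- arm.state(): the state, without advancing time (a new reading comes with each control period).
- optics.read_camera(name): name is "scene" or "side" or "wrist"; returns (picture, depth): 480x640x3 uint8, blue, green, red; 480x640 float32, m along the optical axis (not along the pixel's ray), 0 where there is no reading.
- optics.camera_info(name): a dict with "fx", "fy", "cx", "cy" (pixels), "rvec" (rotation vector, rad) and "tvec" (3), from world to camera coordinates, as OpenCV has them; the wrist camera has in their place "mount" (4x4, takes a point from camera to tool coordinates, whose origin is the TCP and whose axes are the tool frame's). Camera axes: x right, y down, z forward; pixel columns grow to the right and rows downward; lengths in m; the calibration is good to about 2 mm. A picture is of the moment at which its call begins: read the wrist's pose just before it. camera_info takes no time and is no camera call.
- job.close_job(): hands the job in, once; it reports no verdict.
The state is a dict: "time_s": time; "joints": joint angles; "joint_vel": joint speeds; "effort": joint torques, N m; "tool_pos": TCP position; "orientation": TCP orientation; "contact_force": force on the tool from outside, world axes, zero at the start; "wrist_torque": the same for the moment, N m; "width": finger opening in m.
Only numpy, scipy, OpenCV 4.12 (cv2) and the standard library are available. Lean on these libraries where they do the work, as an engineer would, in place of code of your own. Each camera call takes 0.05 s, during which the arm holds its last target.

## Working session

There is one attempt and no reset: what is moved stays moved. The work goes in short steps, Python scripts to look and compute and a shell command to move; the robot and the scene stay as the last step left them, time stands still between calls to the robot, and variables do not carry over. Pictures are saved under pics/ and viewed, and the job is handed in when it is done.

```bash
ls; mkdir -p pics
python3 - <<'E'
from workcell import arm, optics, job
import cv2
print(arm.state(), arm.tips_ahead)
for n in ("scene","side","wrist"):
    p,d=optics.read_camera(n); cv2.imwrite(f"pics/{n}0.png",p); print(n,optics.camera_info(n))
    import numpy as np; np.savez(f"pics/{n}0.npz",p=p,d=d)
E
```

```text
pics
{'time_s': 0.0, 'joints': array([ 9.96868756e-01,  2.45795014e-01,  1.55902421e+00, -4.05794225e-05,
        1.33868077e+00, -1.74102816e-01]), 'joint_vel': array([ 0.00012455,  0.00164017,  0.0010305 ,  0.00091898,  0.00171687,
       -0.00186188]), 'effort': array([ 4.31535000e-05, -4.15840709e+01, -3.14597905e+01,  6.85246987e-02,
        3.32770776e-02, -1.72616769e-04]), 'tool_pos': array([0.25269716, 0.59822691, 0.21235205]), 'orientation': array([ 0.31225034,  1.54860813, -0.31507758]), 'contact_force': array([0.8466874 , 0.93044564, 0.08416989]), 'wrist_torque': array([-0.0002492 ,  0.0405225 , -0.00607079]), 'width': 0.09392603925430539} 0.008
scene {'fx': 493.1280422403752, 'fy': 493.1280422403752, 'cx': 319.3389479555164, 'cy': 251.5475415265774, 'rvec': array([ 2.11362187,  1.44454713, -0.47466599]), 'tvec': array([-0.16687192, -0.30132743,  1.62945126])}
side {'fx': 596.8731650278927, 'fy': 596.8731650278927, 'cx': 327.397672257467, 'cy': 234.71816545898733, 'rvec': array([ 2.10867933, -0.59030481,  0.32395503]), 'tvec': array([-0.39170912,  0.2001374 ,  1.04648692])}
wrist {'fx': 333.9607032229459, 'fy': 333.9607032229459, 'cx': 319.4109235866119, 'cy': 244.4129142990255, 'mount': array([[ 5.25870415e-04, -2.73346345e-01,  9.61915536e-01,
        -1.72765497e-01],
       [ 9.99999433e-01, -7.47160600e-04, -7.59010234e-04,
        -4.76967667e-04],
       [ 9.26178062e-04,  9.61915390e-01,  2.73345797e-01,
        -8.00622517e-02],
       [ 0.00000000e+00,  0.00000000e+00,  0.00000000e+00,
         1.00000000e+00]])}
```

View pics/scene0.png

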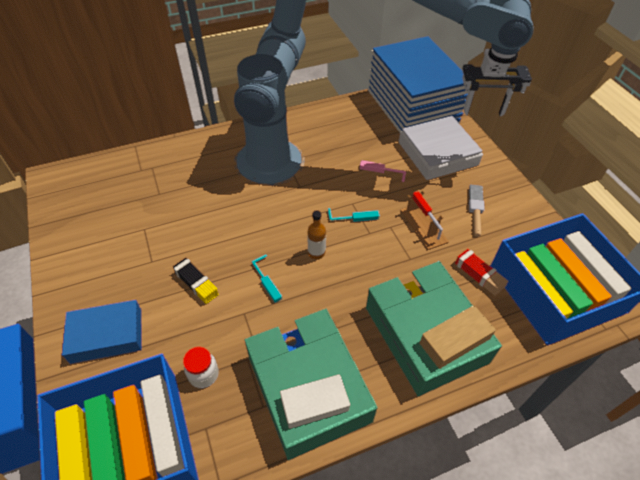

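View pics/side0.png

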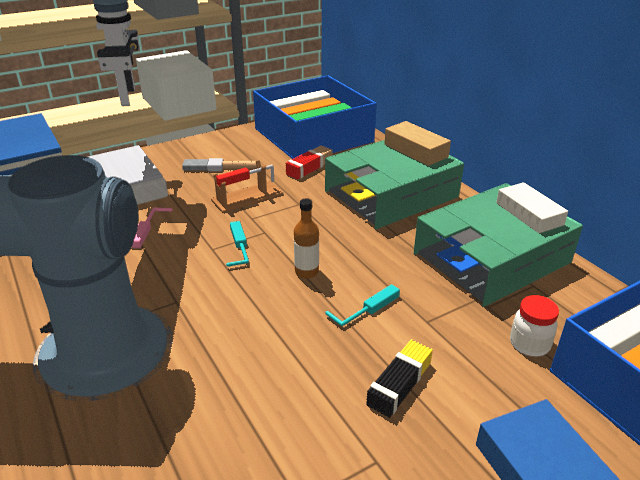

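View pics/wrist0.png

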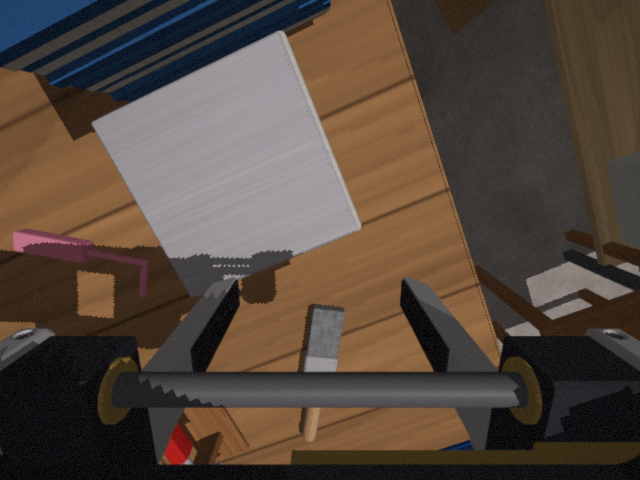

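The scene view shows the red hook on its rest (427,205), the yellow tray's rack (430,320), the black bundle (195,280), the oil bottle (317,235) and the red bundle (477,267). I'll measure these next.

```bash
cat > h.py <<'E'
import numpy as np, cv2
from scipy.spatial.transform import Rotation as R
from workcell import arm, optics
def cam(n, st=None):
    i=optics.camera_info(n)
    if "mount" in i:
        T=np.eye(4); T[:3,:3]=R.from_rotvec(st["orientation"]).as_matrix(); T[:3,3]=st["tool_pos"]
        M=T@i["mount"]
    else:
        Rm=R.from_rotvec(i["rvec"]).as_matrix(); M=np.eye(4); M[:3,:3]=Rm.T; M[:3,3]=-Rm.T@i["tvec"]
    return i,M
def world(i,M,d):
    v,u=np.mgrid[0:480,0:640]
    P=np.stack([(u-i["cx"])/i["fx"]*d,(v-i["cy"])/i["fy"]*d,d],-1)
    W=P@M[:3,:3].T+M[:3,3]; W[d==0]=np.nan
    return W
def ray(i,M,u,v,z):
    r=M[:3,:3]@np.array([(u-i["cx"])/i["fx"],(v-i["cy"])/i["fy"],1]); return M[:3,3]+r*(z-M[2,3])/r[2]
def proj(i,M,p):
    c=M[:3,:3].T@(np.asarray(p)-M[:3,3]); return np.array([c[0]/c[2]*i["fx"]+i["cx"],c[1]/c[2]*i["fy"]+i["cy"]])
E
python3 - <<'E'
from h import *
np.set_printoptions(precision=4,suppress=True)
for n in ("scene","side"):
    f=np.load(f"pics/{n}0.npz"); p,d=f["p"],f["d"]; i,M=cam(n); W=world(i,M,d)
    hsv=cv2.cvtColor(p,cv2.COLOR_BGR2HSV); H,S,V=[hsv[...,k].astype(int) for k in range(3)]
    z=W[...,2]
    ms={"red":((H<6)|(H>174))&(S>180)&(V>90)&(z>0),"yellow":(H>22)&(H<34)&(S>180)&(V>80),"black":(V<40)&(S<140)&(z>0.01)&(z<0.05),
    "green":(H>65)&(H<85)&(S>80)&(z>0.08)&(z<0.105)}
    print(n)
    for k,m in ms.items():
        c,l,s,ce=cv2.connectedComponentsWithStats((m&np.isfinite(z)).astype(np.uint8))
        for j in range(1,c):
            if s[j,4]<40: continue
            Q=W[l==j]
            if not (0<np.median(Q[:,0])<1.1): continue
            r=cv2.minAreaRect(Q[:,:2].astype(np.float32))
            print(k,s[j],ce[j],"med",np.median(Q,0),"z",np.percentile(Q[:,2],[2,98]),"rect",np.round(r[0],4),np.round(r[1],4),round(r[2],1))
E
```

```text
scene
red [413 192  19  23 199] [421.0503 202.2211] med [0.4048 0.3327 0.0777] z [0.0585 0.0841] rect [0.4017 0.3372] [0.0276 0.0832] 82.7
red [461 254  31  29 447] [475.0358 267.2461] med [0.6342 0.3804 0.0338] z [0.0035 0.0397] rect [0.6322 0.3891] [0.0629 0.0463] 16.4
red [184 347  27  27 568] [196.838  359.9225] med [ 0.6567 -0.376   0.0845] z [0.0778 0.0882] rect [ 0.6547 -0.3753] [0.0579 0.0618] 79.6
yellow [517 252  56  66 734] [545.3965 283.7234] med [0.7684 0.49   0.0806] z [0.0589 0.0849] rect [0.7601 0.4979] [0.2009 0.0476] 0.2
yellow [195 280  24  24 341] [206.7067 291.3343] med [ 0.4489 -0.3126  0.0318] z [0.0014 0.0384] rect [ 0.433  -0.3101] [0.056  0.0556] 26.4
yellow [404 282  18  16 137] [413.1679 288.7372] med [0.6432 0.1872 0.0454] z [0.0396 0.0494] rect [0.6432 0.1859] [0.0425 0.0313] 4.8
yellow [  56  405   36   75 2185] [ 72.3716 444.3016] med [ 0.7431 -0.6523  0.0797] z [0.041  0.0839] rect [ 0.7286 -0.6653] [0.0591 0.1844] 89.9
black [178 264  24  25 299] [189.1973 274.3746] med [ 0.3822 -0.3432  0.0346] z [0.0137 0.0391] rect [ 0.38   -0.3415] [0.0614 0.0397
[... 1804 characters left out ...]
 23.2
black [394 366  24  38 274] [406.562 384.354] med [ 0.388  -0.3565  0.0301] z [0.0107 0.0384] rect [ 0.3878 -0.3551] [0.0668 0.0099] 24.5
black [367 388  27  27 314] [380.2357 400.6592] med [ 0.3354 -0.3595  0.0238] z [0.0103 0.0377] rect [ 0.3347 -0.3589] [0.0109 0.0437] 22.9
green [291 103  61  17 326] [320.5    111.0123] med [0.7655 0.5366 0.0869] z [0.0835 0.09  ] rect [0.769  0.5388] [0.1872 0.0484] 0.1
green [ 325  141  139   59 3641] [390.7756 168.4043] med [0.7176 0.1271 0.0962] z [0.0822 0.0994] rect [0.7527 0.1702] [0.27   0.2129] 2.9
green [ 417  183  166   93 5755] [494.1454 230.2518] med [ 0.7412 -0.1843  0.0959] z [0.0832 0.0987] rect [ 0.7766 -0.1554] [0.27   0.2114] 2.2
```

Run:
```python
import cv2
a=cv2.imread("pics/scene0.png"); b=cv2.imread("pics/side0.png")
cv2.imwrite("pics/c1.png",cv2.resize(a[180:400,340:520],None,fx=3,fy=2.7,interpolation=cv2.INTER_CUBIC)[:600])
cv2.imwrite("pics/c2.png",cv2.resize(b[110:230,170:470],None,fx=2.6,fy=2.6,interpolation=cv2.INTER_CUBIC))
```

```text
(no output)
```

View pics/c1.png

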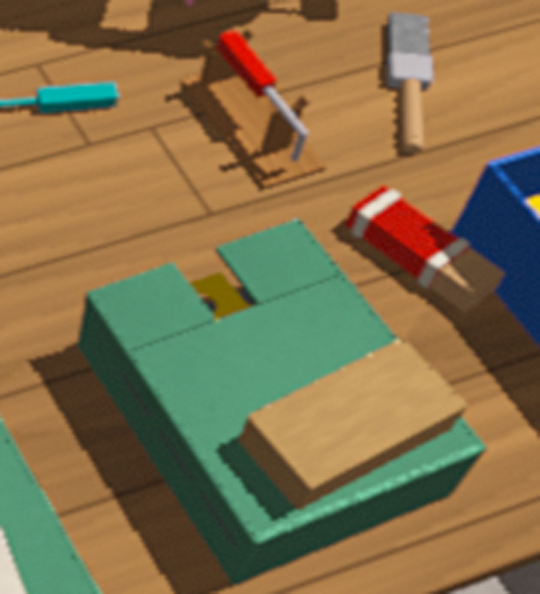

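View pics/c2.png

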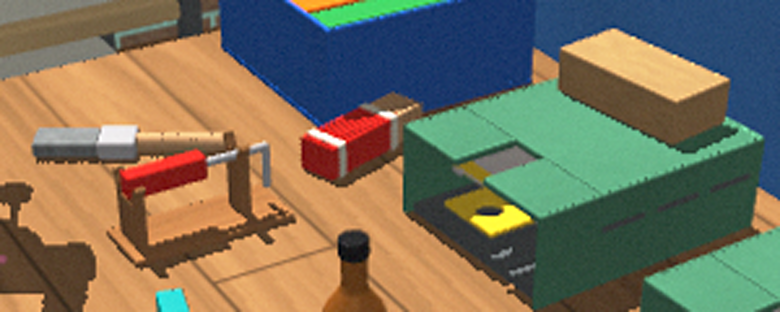

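Run:
```python
from h import *
np.set_printoptions(precision=4,suppress=True)
st=arm.state(); print(R.from_rotvec(st["orientation"]).as_matrix())
for n in ("scene","side"):
    f=np.load(f"pics/{n}0.npz"); p,d=f["p"],f["d"]; i,M=cam(n); W=world(i,M,d)
    hsv=cv2.cvtColor(p,cv2.COLOR_BGR2HSV); H,S,V=[hsv[...,k].astype(int) for k in range(3)]
    x,y,z=W[...,0],W[...,1],W[...,2]
    def show(k,m):
        Q=W[m]; 
        r=cv2.minAreaRect(Q[:,:2].astype(np.float32)); print(n,k,len(Q),"med",np.median(Q,0),"rect",np.round(r[0],4),np.round(r[1],4),round(r[2],1))
        return Q
    near=(abs(x-.42)<.15)&(abs(y-.34)<.1)
    show("redtop",((H<6)|(H>174))&(S>180)&near&(z>.07))
    b=show("gray",(S<70)&(V>70)&near&(z>.035)&(z<.09)&(x>.43))
    print("   bar top far", b[b[:,2]>.06].mean(0) , "low",b[b[:,2]<.05][:5])
    nb=(x>.28)&(x<.5)&(y>-.45)&(y<-.25)
    show("bundletop",nb&(z>.031)&(z<.045))
    show("bottle",(x>.4)&(x<.62)&(abs(y)<.1)&(z>.09)&(z<.25))
    show("jar",(abs(x-.65)<.08)&(abs(y+.376)<.08)&(z>.01)&(z<.12))
    show("pink",(abs(x-.62)<.12)&(abs(y-.39)<.1)&(z>.031)&(z<.05)&(S>0))
```

```text
[[-0.0008  0.3892  0.9211]
 [-0.0013  0.9211 -0.3892]
 [-1.     -0.0015 -0.0002]]
scene redtop 159 med [0.4059 0.3343 0.0785] rect [0.4016 0.3365] [0.0211 0.0847] 88.8
scene gray 83 med [0.4826 0.3398 0.0686] rect [0.4755 0.342 ] [0.0166 0.0749] 88.2
   bar top far [0.4773 0.3402 0.0689] low [[0.4811 0.3501 0.0433]
 [0.5083 0.3401 0.0472]
 [0.5074 0.3385 0.0424]
 [0.5105 0.3391 0.0458]
 [0.5075 0.3395 0.0376]]
scene bundletop 695 med [ 0.3958 -0.3327  0.0351] rect [ 0.3946 -0.3328] [0.1459 0.0462] 22.9
scene bottle 371 med [0.4221 0.0032 0.1186] rect [0.4195 0.0052] [0.0456 0.0395] 68.5
scene jar 1478 med [ 0.6704 -0.3851  0.0821] rect [ 0.6734 -0.3945] [0.0999 0.1147] 7.7
scene pink 890 med [0.6557 0.4011 0.0359] rect [0.6185 0.4002] [0.2547 0.0727] 19.1
side redtop 248 med [0.3995 0.332  0.0791] rect [0.4007 0.3307] [0.0443 0.0788] 77.4
side gray 93 med [0.4964 0.3395 0.0686] rect [0.4748 0.3421] [0.0721 0.0238] 7.5
   bar top far [0.4787 0.3392 0.07  ] low [[0.506  0.3433 0.0487]
 [0.5077 0.3413 0.0491]
 [0.5049 0.3413 0.0471]
 [0.5058 0.3375 0.0486]
 [0.5075 0.3355 0.0491]]
side bundletop 1821 med [ 0.3883 -0.3359  0.0365] rect [ 0.3953 -0.3322] [0.1431 0.0457] 23.4
side bottle 562 med [ 0.4106 -0.0028  0.1263] rect [0.4181 0.0015] [0.0433 0.0364] 86.9
side jar 3204 med [ 0.6358 -0.4007  0.0738] rect [ 0.6701 -0.3974] [0.1022 0.1172] 9.6
side pink 723 med [0.6499 0.4077 0.0376] rect [0.6262 0.3883] [0.2372 0.127 ] 49.3
```

```bash
python3 -m handwheel '[{"x":19,"y":-33,"z":-1,"wz":6.5},{"x":19,"y":-33,"z":-1,"wz":6.5},{"x":19,"y":-33,"z":-1,"wz":6.5},{"x":19,"y":-33,"z":-1,"wz":6.5},{"x":19,"y":-33},{"x":19,"y":-33},{"x":19,"y":-33},{"x":16,"y":-33},{},{}]'
cat > look.py <<'E'
from h import *
import sys
np.set_printoptions(precision=4,suppress=True)
st=arm.state(); p,d=optics.read_camera(sys.argv[1]); cv2.imwrite(f"pics/{sys.argv[2]}.png",p); np.savez(f"pics/{sys.argv[2]}.npz",p=p,d=d,pos=st["tool_pos"],o=st["orientation"])
print(st["time_s"],st["tool_pos"],R.from_rotvec(st["orientation"]).as_matrix(),st["joints"],st["width"],st["contact_force"])
E
python3 look.py wrist w1
```

```text
schema error: expected keys x, y, z, wx, wy, wz, gripper
```

```bash
cat > look.py <<'E'
from h import *
import sys
np.set_printoptions(precision=4,suppress=True)
st=arm.state(); p,d=optics.read_camera(sys.argv[1]); cv2.imwrite(f"pics/{sys.argv[2]}.png",p); np.savez(f"pics/{sys.argv[2]}.npz",p=p,d=d,pos=st["tool_pos"],o=st["orientation"])
print(st["time_s"],st["tool_pos"],R.from_rotvec(st["orientation"]).as_matrix(),st["joints"],st["width"],st["contact_force"])
E
python3 -m handwheel '[{"x":19,"y":-33,"z":-1,"wx":0,"wy":0,"wz":6.5,"gripper":1},{"x":19,"y":-33,"z":-1,"wx":0,"wy":0,"wz":6.5,"gripper":1},{"x":19,"y":-33,"z":-1,"wx":0,"wy":0,"wz":6.5,"gripper":1},{"x":19,"y":-33,"z":-1,"wx":0,"wy":0,"wz":6.5,"gripper":1},{"x":19,"y":-33,"z":0,"wx":0,"wy":0,"wz":0,"gripper":1},{"x":19,"y":-33,"z":0,"wx":0,"wy":0,"wz":0,"gripper":1},{"x":19,"y":-33,"z":0,"wx":0,"wy":0,"wz":0,"gripper":1},{"x":16,"y":-33,"z":0,"wx":0,"wy":0,"wz":0,"gripper":1},{"x":0,"y":0,"z":0,"wx":0,"wy":0,"wz":0,"gripper":1},{"x":0,"y":0,"z":0,"wx":0,"wy":0,"wz":0,"gripper":1}]' && python3 look.py wrist w1
```

```text
time_s: 0.98
tool_pos: [0.4026, 0.3334, 0.2093]
orientation: [-0.04, 1.571, 0.04]
contact_force: [0.0, -0.1, 0.1]
width: 0.0941
0.9833 [0.4026 0.3334 0.2093] [[-0.0003 -0.0505  0.9987]
 [ 0.0001  0.9987  0.0505]
 [-1.      0.0001 -0.0003]] [ 0.4744 -0.0516  1.8847  0.0003  1.3088 -1.147 ] 0.09408695935152799 [ 0.0433 -0.0778  0.0701]
```

View pics/w1.png

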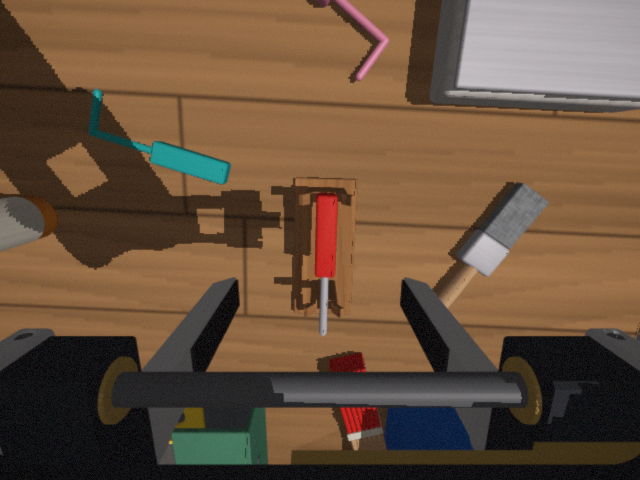

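The wrist view shows the red handle from (326,195) to (326,277) and the bar end at (323,333). It lies nearly along tool z.

```bash
cat > mh.py <<'E'
from h import *
import sys
np.set_printoptions(precision=4,suppress=True)
f=np.load(f"pics/{sys.argv[1]}.npz"); p,d=f["p"],f["d"]; i,M=cam("wrist",dict(tool_pos=f["pos"],orientation=f["o"])); W=world(i,M,d)
hsv=cv2.cvtColor(p,cv2.COLOR_BGR2HSV); H,S,V=[hsv[...,k].astype(int) for k in range(3)]
m=(((H<6)|(H>174))&(S>170)&(V>80)).astype(np.uint8); m[340:]=0
c,l,s,ce=cv2.connectedComponentsWithStats(m); j=1+np.argmax(s[1:,4])
vs,us=np.where(l==j); Q=np.array([ray(i,M,u,v,.079)[:2] for u,v in zip(us,vs)],np.float32)
print(s[j],"ztop",np.median(W[l==j][:,2]),"rect",cv2.minAreaRect(Q), "med depth",np.median(W[l==j],0))
L=cv2.fitLine(Q,cv2.DIST_L2,0,.01,.01).ravel(); print("line",L,"yaw",np.degrees(np.arctan(L[1]/L[0])))
g=(S<60)&(V>90)&(abs(W[...,2]-.07)<.012); g[340:]=False; g[:260]=False; g[:,:300]=False; g[:,350:]=False
vs,us=np.where(g); G=np.array([ray(i,M,u,v,.071)[:2] for u,v in zip(us,vs)],np.float32)
if len(G): print(len(G),"bar rect",cv2.minAreaRect(G),G[np.argmax(G[:,0])], np.median(W[g],0))
E
python3 mh.py w1
```

```text
[ 315  193   23   85 1735] ztop nan rect ((0.4002974033355713, 0.3385995328426361), (0.08124285936355591, 0.01965574361383915), 1.3999217748641968) med depth [nan nan nan]
line [0.9997 0.0252 0.3986 0.3386] yaw 1.4415543
410 bar rect ((0.47718575596809387, 0.3405880630016327), (0.06413162499666214, 0.007684205658733845), 1.023008108139038) [0.5093 0.3399] [0.4765 0.3407 0.0717]
```

```bash
python3 -m handwheel '[{"x":-2.6,"y":5.2,"z":-30,"wx":0,"wy":0,"wz":-1.5,"gripper":1},{"x":0,"y":0,"z":-30,"wx":0,"wy":0,"wz":0,"gripper":0.7},{"x":0,"y":0,"z":-30,"wx":0,"wy":0,"wz":0,"gripper":0.6},{"x":0,"y":0,"z":-25,"wx":0,"wy":0,"wz":0,"gripper":0.5},{"x":0,"y":0,"z":-20,"wx":0,"wy":0,"wz":0,"gripper":0.45},{"x":0,"y":0,"z":-12,"wx":0,"wy":0,"wz":0,"gripper":0.45},{"x":0,"y":0,"z":-6,"wx":0,"wy":0,"wz":0,"gripper":0.45},{"x":0,"y":0,"z":0,"wx":0,"wy":0,"wz":0,"gripper":0.45},{"x":0,"y":0,"z":0,"wx":0,"wy":0,"wz":0,"gripper":0.4},{"x":0,"y":0,"z":0,"wx":0,"wy":0,"wz":0,"gripper":0.4}]' 50 && python3 look.py wrist w2
```

```text
time_s: 1.87
tool_pos: [0.4004, 0.3408, 0.058]
orientation: [-0.021, 1.568, 0.023]
contact_force: [-0.3, 0.9, -0.2]
width: 0.0391
1.8667 [0.4004 0.3408 0.058 ] [[ 0.0025 -0.0282  0.9996]
 [ 0.0013  0.9996  0.0282]
 [-1.      0.0012  0.0025]] [ 0.4893  0.1578  1.9727  0.      1.0083 -1.1098] 0.03905179804144141 [-0.2574  0.9088 -0.2458]
```

View pics/w2.png

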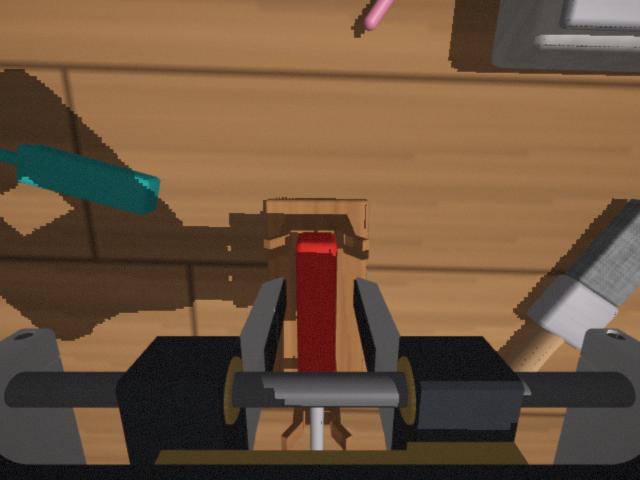

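The handle (columns 298–336) sits between the jaws, about 1.5 mm off centre. I'll nudge across and close.

```bash
python3 -m handwheel '[{"x":0,"y":-1.5,"z":-2,"wx":0,"wy":0,"wz":0,"gripper":0.4},{"x":0,"y":0,"z":0,"wx":0,"wy":0,"wz":0,"gripper":0.3},{"x":0,"y":0,"z":0,"wx":0,"wy":0,"wz":0,"gripper":0.1},{"x":0,"y":0,"z":0,"wx":0,"wy":0,"wz":0,"gripper":0},{"x":0,"y":0,"z":0,"wx":0,"wy":0,"wz":0,"gripper":0},{"x":0,"y":0,"z":0,"wx":0,"wy":0,"wz":0,"gripper":0},{"x":0,"y":0,"z":0,"wx":0,"wy":0,"wz":0,"gripper":0},{"x":0,"y":0,"z":0,"wx":0,"wy":0,"wz":0,"gripper":0},{"x":0,"y":0,"z":0,"wx":0,"wy":0,"wz":0,"gripper":0},{"x":0,"y":0,"z":0,"wx":0,"wy":0,"wz":0,"gripper":0}]' 50
```

```text
time_s: 2.75
tool_pos: [0.3995, 0.3385, 0.0547]
orientation: [-0.022, 1.571, 0.022]
contact_force: [-0.7, -2.0, 1.9]
width: 0.0199
```

Run:
```python
from h import *
np.set_printoptions(precision=4,suppress=True)
f=np.load("pics/side0.npz"); p,d=f["p"],f["d"]; i,M=cam("side"); W=world(i,M,d)
hsv=cv2.cvtColor(p,cv2.COLOR_BGR2HSV); H,S,V=[hsv[...,k].astype(int) for k in range(3)]
y=((H>20)&(H<36)&(S>150)&(V>60)).astype(np.uint8); y[:170]=0;y[215:]=0;y[:,:335]=0;y[:,385:]=0
a=p[170:215,335:385]; cv2.imwrite("pics/c3.png",cv2.resize(a,None,fx=12,fy=12,interpolation=cv2.INTER_NEAREST))
cs,h=cv2.findContours(y,cv2.RETR_CCOMP,cv2.CHAIN_APPROX_NONE)
for c,hh in zip(cs,h[0]):
    if len(c)<6: continue
    Q=np.array([ray(i,M,u,v,.045)[:2] for u,v in c[:,0]],np.float32)
    print(hh[3],len(c),cv2.minAreaRect(Q),cv2.boundingRect(c), cv2.minEnclosingCircle(Q))
# rack: left/right edges from hood front in both
for n in("scene","side"):
    f=np.load(f"pics/{n}0.npz"); p,d=f["p"],f["d"]; i,M=cam(n); W=world(i,M,d)
    hsv=cv2.cvtColor(p,cv2.COLOR_BGR2HSV); H,S,V=[hsv[...,k].astype(int) for k in range(3)]
    g=((H>60)&(H<90)&(S>70)&(W[...,2]>.09)&(W[...,1]>0)&(W[...,1]<.3)&(W[...,0]>.55)&(W[...,0]<1))
    vs,us=np.where(g); Q=np.array([ray(i,M,u,v,.095)[:2] for u,v in zip(us,vs)],np.float32)
    r=cv2.minAreaRect(Q); print(n,r,cv2.boxPoints(r))
```

```text
-1 68 ((0.644711434841156, 0.16493740677833557), (0.05209510400891304, 0.07571596652269363), 3.101238250732422) (341, 182, 34, 19) ((0.6453336477279663, 0.1663236916065216), 0.04269646853208542)
0 23 ((0.6463067531585693, 0.16641949117183685), (0.025892410427331924, 0.02285202592611313), 29.638975143432617) (352, 188, 12, 6) ((0.6460739374160767, 0.16700203716754913), 0.013555525802075863)
-1 22 ((0.6773823499679565, 0.23541055619716644), (0.014434427954256535, 0.03573627769947052), 3.1986188888549805) (347, 172, 11, 8) ((0.6769115328788757, 0.2353842556476593), 0.018825996667146683)
scene ((0.7546842098236084, 0.16898790001869202), (0.26420727372169495, 0.2073322832584381), 2.8528993129730225) [[0.6176 0.266 ]
 [0.6279 0.0589]
 [0.8918 0.072 ]
 [0.8815 0.2791]]
side ((0.7521383762359619, 0.16784140467643738), (0.2732749283313751, 0.2175212800502777), 2.2803571224212646) [[0.6113 0.2711]
 [0.6199 0.0537]
 [0.893  0.0646]
 [0.8843 0.282 ]]
```

View pics/c3.png

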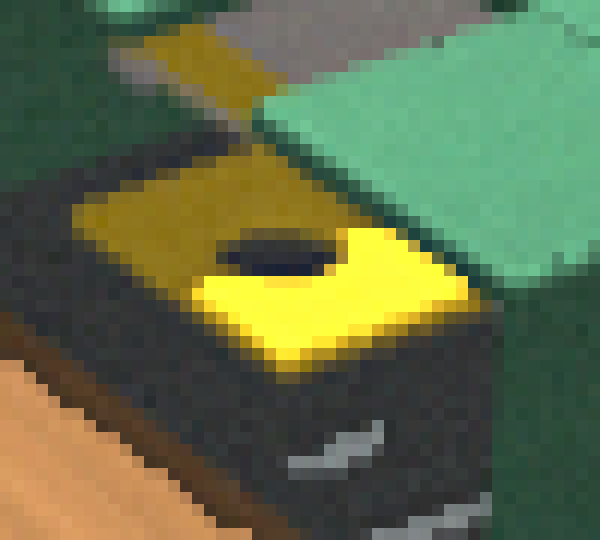

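```bash
python3 -m handwheel '[{"x":0,"y":0,"z":15,"wx":0,"wy":0,"wz":0,"gripper":0},{"x":0,"y":0,"z":35,"wx":0,"wy":0,"wz":0,"gripper":0},{"x":0,"y":0,"z":40,"wx":0,"wy":0,"wz":0,"gripper":0},{"x":15,"y":-20,"z":6,"wx":0,"wy":0,"wz":0.5,"gripper":0},{"x":25,"y":-32,"z":0,"wx":0,"wy":0,"wz":1,"gripper":0},{"x":28,"y":-36,"z":0,"wx":0,"wy":0,"wz":0,"gripper":0},{"x":28,"y":-36,"z":0,"wx":0,"wy":0,"wz":0,"gripper":0},{"x":24,"y":-32,"z":0,"wx":0,"wy":0,"wz":0,"gripper":0},{"x":15,"y":-18,"z":0,"wx":0,"wy":0,"wz":0,"gripper":0},{"x":5,"y":-5,"z":0,"wx":0,"wy":0,"wz":0,"gripper":0}]' 50; python3 look.py wrist w3; python3 look.py scene s3
```

```text
time_s: 3.58
tool_pos: [0.5361, 0.1626, 0.1498]
orientation: [-0.04, 1.571, 0.039]
contact_force: [-0.5, -0.1, -1.7]
width: 0.02
3.5833 [0.5361 0.1626 0.1498] [[-0.0003 -0.0499  0.9988]
 [-0.0006  0.9988  0.0499]
 [-1.     -0.0006 -0.0003]] [ 0.0925  0.1039  1.8405 -0.0007  1.1976 -1.528 ] 0.020021758025302015 [-0.5087 -0.0573 -1.7347]
3.6333 [0.5358 0.1634 0.1498] [[-0.0005 -0.0504  0.9987]
 [-0.0003  0.9987  0.0504]
 [-1.     -0.0003 -0.0005]] [ 0.0938  0.1039  1.8405 -0.0003  1.1977 -1.5274] 0.019500586038986963 [ 0.208  -0.7261 -1.4934]
```

View pics/w3.png

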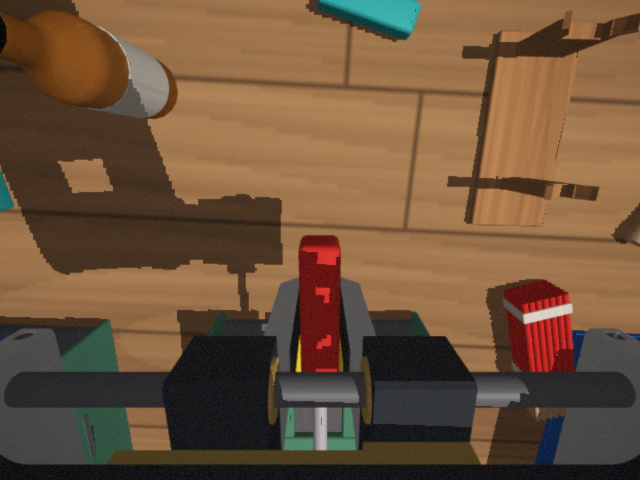

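View pics/s3.png

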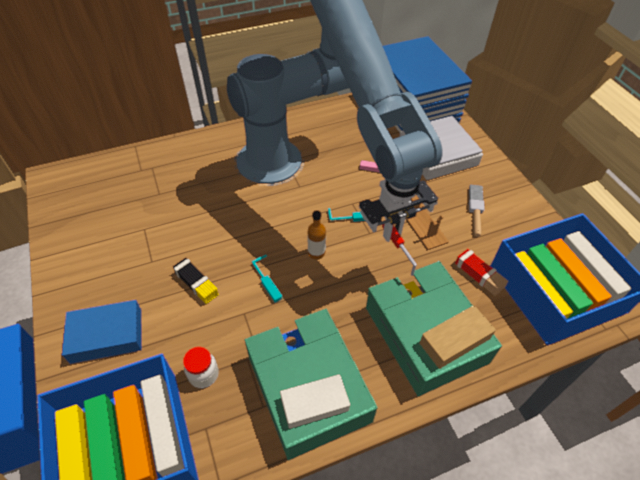

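```bash
python3 look.py side d3
python3 - <<'E'
import cv2
a=cv2.imread("pics/d3.png"); b=cv2.imread("pics/w3.png")
cv2.imwrite("pics/c4.png",cv2.resize(a[100:230,250:470],None,fx=3.6,fy=3.6,interpolation=cv2.INTER_CUBIC))
cv2.imwrite("pics/c5.png",cv2.resize(b[320:470,230:420],None,fx=4,fy=4,interpolation=cv2.INTER_CUBIC))
E
```

```text
3.6833 [0.5346 0.1649 0.1497] [[-0.0015 -0.0518  0.9987]
 [ 0.0003  0.9987  0.0518]
 [-1.      0.0004 -0.0015]] [ 0.0964  0.1028  1.8419  0.0004  1.1983 -1.5264] 0.019603467421441024 [ 0.802  -0.0111 -1.4783]
```

View pics/c4.png

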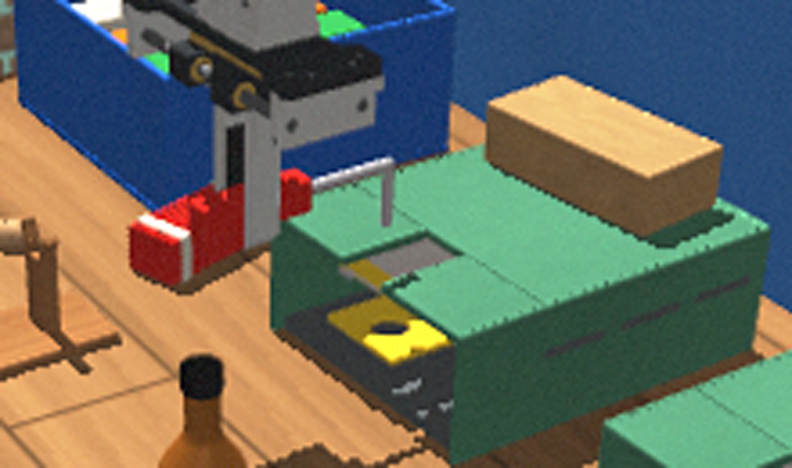

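View pics/c5.png

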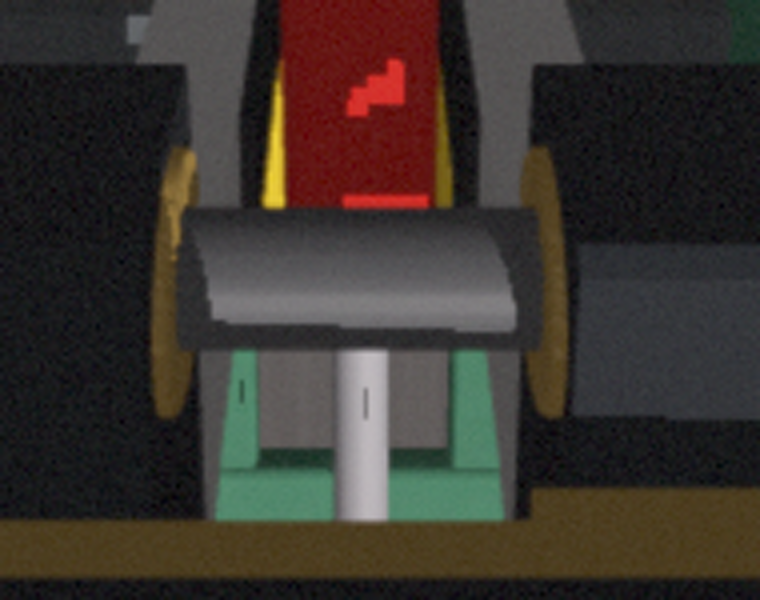

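Run:
```python
from h import *
np.set_printoptions(precision=4,suppress=True)
i,M=cam("side")
print("tip",ray(i,M,357.5,161.5,.119),"hole",ray(i,M,358.6,190.8,.0425),ray(i,M,358.6,190.8,.045), "bar corner",ray(i,M,250+388/3.6,100+160/3.6,.166))
st=arm.state(); print(st["tool_pos"], st["tool_pos"]+np.array([.106,.0055,-.0427+.0]))
a=cv2.imread("pics/s3.png"); cv2.imwrite("pics/c6.png",cv2.resize(a[220:330,350:480],None,fx=5,fy=5,interpolation=cv2.INTER_CUBIC))
```

```text
tip [0.6472 0.174  0.119 ] hole [0.6502 0.1685 0.0425] [0.6477 0.165  0.045 ] bar corner [0.6421 0.1685 0.166 ]
[0.5338 0.1659 0.1496] [0.6398 0.1714 0.1069]
```

View pics/c6.png

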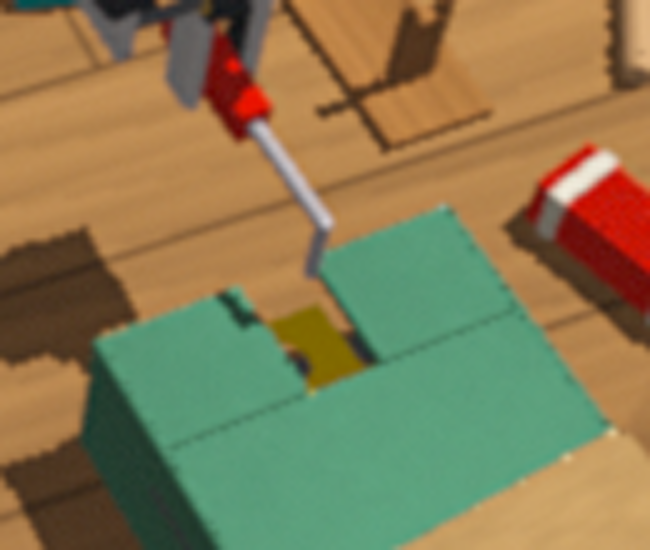

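```bash
python3 -m handwheel '[{"x":3,"y":-5.5,"z":0,"wx":0,"wy":0,"wz":0,"gripper":0},{"x":0,"y":0,"z":0,"wx":0,"wy":0,"wz":0,"gripper":0},{"x":0,"y":0,"z":-10,"wx":0,"wy":0,"wz":0,"gripper":0},{"x":0,"y":0,"z":-12,"wx":0,"wy":0,"wz":0,"gripper":0},{"x":0,"y":0,"z":-12,"wx":0,"wy":0,"wz":0,"gripper":0},{"x":0,"y":0,"z":-10,"wx":0,"wy":0,"wz":0,"gripper":0},{"x":0,"y":0,"z":-6,"wx":0,"wy":0,"wz":0,"gripper":0},{"x":0,"y":0,"z":-2,"wx":0,"wy":0,"wz":0,"gripper":0},{"x":0,"y":0,"z":0,"wx":0,"wy":0,"wz":0,"gripper":0},{"x":0,"y":0,"z":0,"wx":0,"wy":0,"wz":0,"gripper":0}]' 50; python3 look.py side d4;python3 look.py scene s4
python3 - <<'E'
import cv2,numpy as np
a=cv2.imread("pics/d4.png"); b=cv2.imread("pics/s4.png")
cv2.imwrite("pics/c7.png",np.hstack([cv2.resize(a[140:220,310:410],None,fx=4,fy=5,interpolation=cv2.INTER_CUBIC),cv2.resize(b[240:320,370:450],None,fx=5,fy=5,interpolation=cv2.INTER_CUBIC)]))
E
```

```text
time_s: 4.57
tool_pos: [0.5378, 0.1602, 0.0986]
orientation: [-0.042, 1.57, 0.042]
contact_force: [-0.5, -0.2, -2.8]
width: 0.0197
4.5667 [0.5378 0.1602 0.0986] [[ 0.0004 -0.0539  0.9985]
 [-0.      0.9985  0.0539]
 [-1.     -0.      0.0004]] [ 0.0874  0.1732  1.867  -0.      1.101  -1.5373] 0.01972012754125449 [-0.4551 -0.1699 -2.7607]
4.6167 [0.5381 0.1602 0.099 ] [[ 0.001  -0.054   0.9985]
 [ 0.0001  0.9985  0.054 ]
 [-1.      0.      0.001 ]] [ 0.0875  0.1728  1.8667 -0.      1.101  -1.5373] 0.019400670024274643 [ 0.1367 -0.0295 -1.4961]
```

View pics/c7.png

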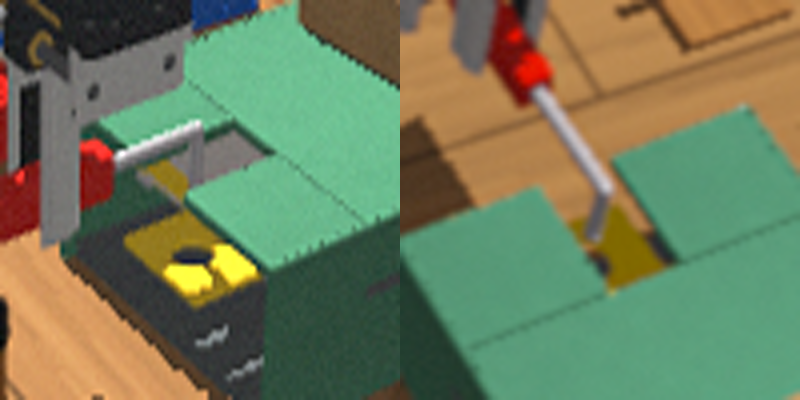

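Run:
```python
from h import *
np.set_printoptions(precision=4,suppress=True)
i,M=cam("scene")
print("scene tip",ray(i,M,409.4,286.5,.068))
j,N=cam("side")
print("side tip lower bound",ray(j,N,359.3,177,.068),"corner top",ray(j,N,310+200/4,140+123/5,.115))
print("scene corner top",ray(i,M,370+210/5,240+187/5,.115))
for h in ([.6455,.1645,.045],[.6475,.166,.045]): print(proj(i,M,h),proj(j,N,h))
```

```text
scene tip [0.6455 0.1706 0.068 ]
side tip lower bound [0.6629 0.1861 0.068 ] corner top [0.648  0.1646 0.115 ]
scene corner top [0.6488 0.168  0.115 ]
[405.8931 292.0969] [357.9487 191.1342]
[406.7728 292.5326] [358.2936 190.6438]
```

```bash
python3 -m handwheel '[{"x":1.5,"y":0,"z":0,"wx":0,"wy":0,"wz":0,"gripper":0},{"x":0,"y":0,"z":-6,"wx":0,"wy":0,"wz":0,"gripper":0},{"x":0,"y":0,"z":-6,"wx":0,"wy":0,"wz":0,"gripper":0},{"x":0,"y":0,"z":-5,"wx":0,"wy":0,"wz":0,"gripper":0},{"x":0,"y":0,"z":-4,"wx":0,"wy":0,"wz":0,"gripper":0},{"x":0,"y":0,"z":-3,"wx":0,"wy":0,"wz":0,"gripper":0},{"x":0,"y":0,"z":-3,"wx":0,"wy":0,"wz":0,"gripper":0},{"x":0,"y":0,"z":0,"wx":0,"wy":0,"wz":0,"gripper":0},{"x":0,"y":0,"z":0,"wx":0,"wy":0,"wz":0,"gripper":0},{"x":0,"y":0,"z":0,"wx":0,"wy":0,"wz":0,"gripper":0}]' 55; python3 look.py side d5;python3 look.py scene s5
python3 - <<'E'
import cv2,numpy as np
a=cv2.imread("pics/d5.png"); b=cv2.imread("pics/s5.png")
cv2.imwrite("pics/c8.png",np.hstack([cv2.resize(a[140:220,310:410],None,fx=4,fy=5,interpolation=cv2.INTER_CUBIC),cv2.resize(b[240:320,370:450],None,fx=5,fy=5,interpolation=cv2.INTER_CUBIC)]))
E
```

```text
time_s: 5.5
tool_pos: [0.5393, 0.1602, 0.0717]
orientation: [-0.042, 1.57, 0.042]
contact_force: [-0.6, -0.4, -2.3]
width: 0.0198
5.5 [0.5393 0.1602 0.0717] [[ 0.0004 -0.054   0.9985]
 [ 0.      0.9985  0.054 ]
 [-1.      0.      0.0004]] [ 0.0873  0.2164  1.8738 -0.      1.051  -1.5375] 0.01976392317949183 [-0.5536 -0.4297 -2.3222]
5.55 [0.5393 0.1602 0.0718] [[ 0.0006 -0.054   0.9985]
 [ 0.0001  0.9985  0.054 ]
 [-1.      0.      0.0006]] [ 0.0873  0.2163  1.8737 -0.      1.0509 -1.5375] 0.019545913505556615 [-0.5074  0.0969 -1.8246]
```

View pics/c8.png

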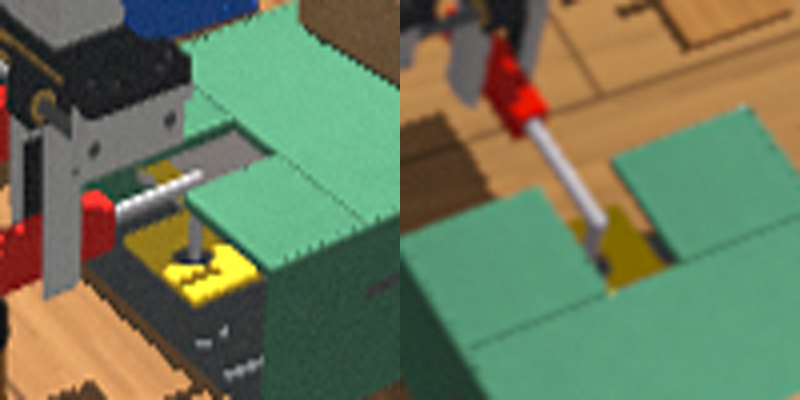

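```bash
python3 -m handwheel '[{"x":0,"y":0,"z":-5,"wx":0,"wy":0,"wz":0,"gripper":0},{"x":0,"y":0,"z":-5,"wx":0,"wy":0,"wz":0,"gripper":0},{"x":-2,"y":-0.1,"z":-1,"wx":0,"wy":0,"wz":0,"gripper":0},{"x":-4,"y":-0.2,"z":0,"wx":0,"wy":0,"wz":0,"gripper":0},{"x":-5,"y":-0.25,"z":0,"wx":0,"wy":0,"wz":0,"gripper":0},{"x":-6,"y":-0.3,"z":0,"wx":0,"wy":0,"wz":0,"gripper":0},{"x":-8,"y":-0.4,"z":0,"wx":0,"wy":0,"wz":0,"gripper":0},{"x":-9,"y":-0.45,"z":0,"wx":0,"wy":0,"wz":0,"gripper":0},{"x":-9,"y":-0.45,"z":0,"wx":0,"wy":0,"wz":0,"gripper":0},{"x":-9,"y":-0.45,"z":0,"wx":0,"wy":0,"wz":0,"gripper":0}]' 55; python3 look.py side d6
python3 - <<'E'
import cv2,numpy as np
a=cv2.imread("pics/d6.png")
cv2.imwrite("pics/c9.png",cv2.resize(a[130:230,270:410],None,fx=5,fy=5,interpolation=cv2.INTER_CUBIC))
E
```

```text
time_s: 6.43
tool_pos: [0.4865, 0.1575, 0.0608]
orientation: [-0.042, 1.569, 0.042]
contact_force: [4.5, 0.7, -2.7]
width: 0.0198
6.4333 [0.4865 0.1575 0.0608] [[ 0.0013 -0.054   0.9985]
 [ 0.0001  0.9985  0.054 ]
 [-1.     -0.      0.0013]] [ 0.0912  0.1218  2.007  -0.0001  1.0115 -1.5336] 0.01979909902415264 [ 4.4865  0.7397 -2.6883]
```

View pics/c9.png

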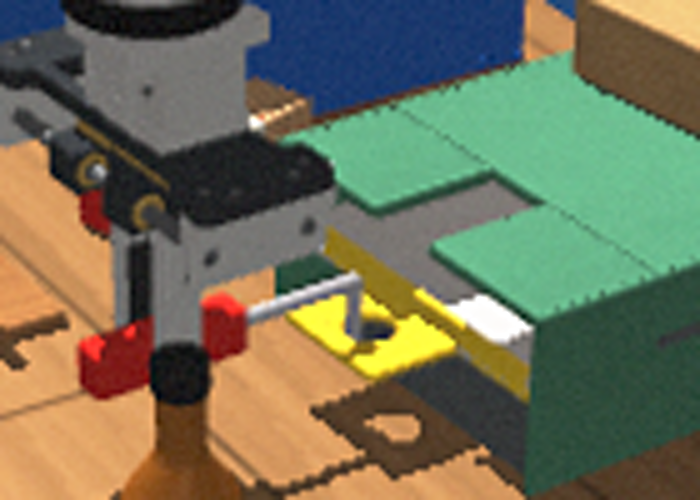

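```bash
python3 -m handwheel '[{"x":-11,"y":-0.55,"z":0,"wx":0,"wy":0,"wz":0,"gripper":0},{"x":-13,"y":-0.65,"z":0,"wx":0,"wy":0,"wz":0,"gripper":0},{"x":-14,"y":-0.7,"z":0,"wx":0,"wy":0,"wz":0,"gripper":0},{"x":-14,"y":-0.7,"z":0,"wx":0,"wy":0,"wz":0,"gripper":0},{"x":-14,"y":-0.7,"z":0,"wx":0,"wy":0,"wz":0,"gripper":0},{"x":-14,"y":-0.7,"z":0,"wx":0,"wy":0,"wz":0,"gripper":0},{"x":-13,"y":-0.65,"z":0,"wx":0,"wy":0,"wz":0,"gripper":0},{"x":-11,"y":-0.55,"z":0,"wx":0,"wy":0,"wz":0,"gripper":0},{"x":-8,"y":-0.4,"z":0,"wx":0,"wy":0,"wz":0,"gripper":0},{"x":-4,"y":-0.2,"z":0,"wx":0,"wy":0,"wz":0,"gripper":0}]' 55; python3 look.py side d7; python3 look.py wrist w7
```

```text
time_s: 7.32
tool_pos: [0.3707, 0.1518, 0.0609]
orientation: [-0.043, 1.569, 0.043]
contact_force: [3.2, 1.5, -0.7]
width: 0.0195
7.3167 [0.3707 0.1518 0.0609] [[ 0.0014 -0.0542  0.9985]
 [ 0.0001  0.9985  0.0542]
 [-1.      0.      0.0014]] [ 0.1038 -0.1556  2.2799 -0.      1.0159 -1.5212] 0.019459775569579375 [ 3.1653  1.4703 -0.6737]
7.3667 [0.3701 0.1518 0.0606] [[ 0.0001 -0.0542  0.9985]
 [ 0.0001  0.9985  0.0542]
 [-1.      0.0001  0.0001]] [ 0.1039 -0.1555  2.2804  0.0001  1.0166 -1.5212] 0.019993588578518 [ 0.7548 -0.0832 -0.4115]
```

View pics/d7.png

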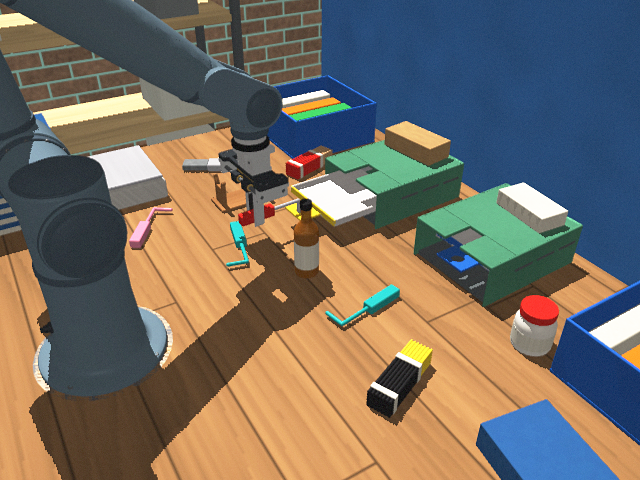

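View pics/w7.png

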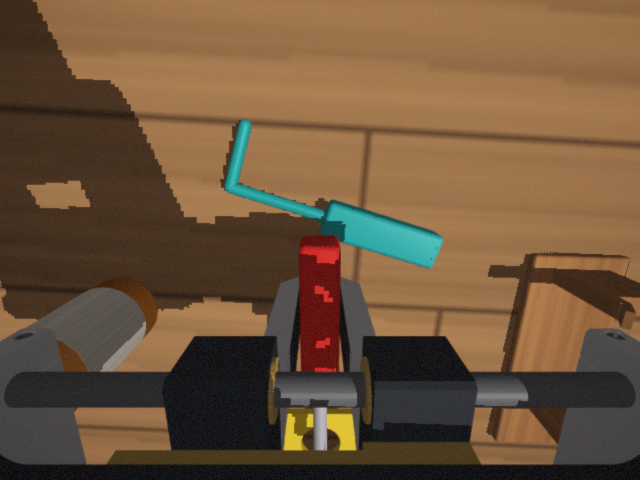

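```bash
python3 -m handwheel '[{"x":-2,"y":-0.1,"z":0,"wx":0,"wy":0,"wz":0,"gripper":0},{"x":-3,"y":-0.15,"z":0,"wx":0,"wy":0,"wz":0,"gripper":0},{"x":-2,"y":-0.1,"z":0,"wx":0,"wy":0,"wz":0,"gripper":0},{"x":-1,"y":-0.05,"z":0,"wx":0,"wy":0,"wz":0,"gripper":0},{"x":0,"y":0,"z":0,"wx":0,"wy":0,"wz":0,"gripper":0},{"x":0,"y":0,"z":0,"wx":0,"wy":0,"wz":0,"gripper":0},{"x":0,"y":0,"z":0,"wx":0,"wy":0,"wz":0,"gripper":0},{"x":0,"y":0,"z":0,"wx":0,"wy":0,"wz":0,"gripper":0},{"x":0,"y":0,"z":0,"wx":0,"wy":0,"wz":0,"gripper":0},{"x":0,"y":0,"z":0,"wx":0,"wy":0,"wz":0,"gripper":0}]' 55
python3 -m handwheel '[{"x":4,"y":0.2,"z":0,"wx":0,"wy":0,"wz":0,"gripper":0},{"x":4,"y":0.2,"z":0,"wx":0,"wy":0,"wz":0,"gripper":0},{"x":0,"y":0,"z":0,"wx":0,"wy":0,"wz":0,"gripper":0},{"x":0,"y":0,"z":6,"wx":0,"wy":0,"wz":0,"gripper":0},{"x":0,"y":0,"z":12,"wx":0,"wy":0,"wz":0,"gripper":0},{"x":0,"y":0,"z":20,"wx":0,"wy":0,"wz":0,"gripper":0},{"x":0,"y":0,"z":25,"wx":0,"wy":0,"wz":0,"gripper":0},{"x":0,"y":0,"z":25,"wx":0,"wy":0,"wz":0,"gripper":0},{"x":0,"y":0,"z":5,"wx":0,"wy":0,"wz":0,"gripper":0},{"x":0,"y":0,"z":0,"wx":0,"wy":0,"wz":0,"gripper":0}]' 55; python3 look.py side d8; python3 look.py scene s8;  python3 look.py wrist w8
```

```text
time_s: 8.25
tool_pos: [0.3629, 0.1514, 0.0604]
orientation: [-0.042, 1.571, 0.042]
contact_force: [1.1, -0.4, -1.6]
width: 0.0195
time_s: 9.08
tool_pos: [0.3723, 0.1519, 0.1553]
orientation: [-0.042, 1.566, 0.043]
contact_force: [-1.0, -1.1, -1.8]
width: 0.0197
9.0833 [0.3723 0.1519 0.1553] [[ 0.0043 -0.0541  0.9985]
 [ 0.0004  0.9985  0.0541]
 [-1.      0.0002  0.0043]] [ 0.1036 -0.3224  2.2182 -0.      1.2415 -1.5212] 0.019671778225939355 [-0.9813 -1.0645 -1.8288]
9.1333 [0.3711 0.1518 0.1535] [[ 0.0008 -0.0539  0.9985]
 [ 0.0001  0.9985  0.0539]
 [-1.      0.      0.0008]] [ 0.1036 -0.3206  2.2204 -0.      1.241  -1.5212] 0.01953163322849566 [-0.0895  0.1456 -1.9057]
9.1833 [0.3702 0.1517 0.1523] [[-0.0018 -0.0539  0.9985]
 [-0.0002  0.9985  0.0539]
 [-1.     -0.0001 -0.0018]] [ 0.1035 -0.3194  2.2218  0.      1.2411 -1.5212] 0.01952435064252436 [ 0.145   1.2985 -2.1846]
```

View pics/d8.png

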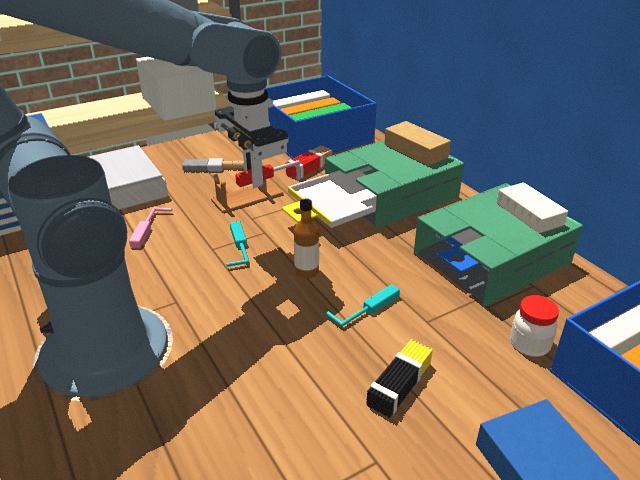

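View pics/s8.png

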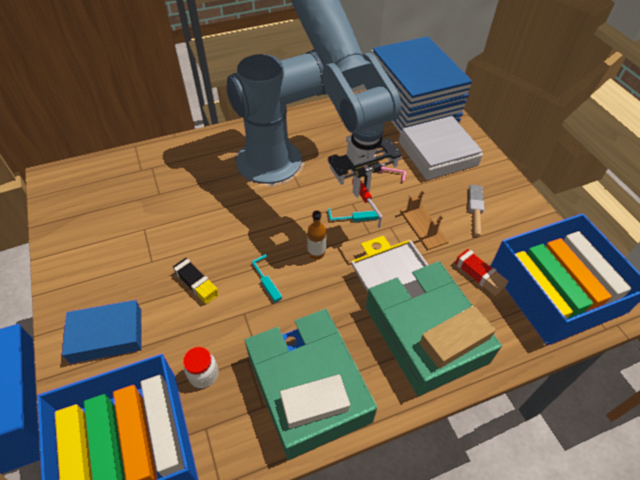

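View pics/w8.png

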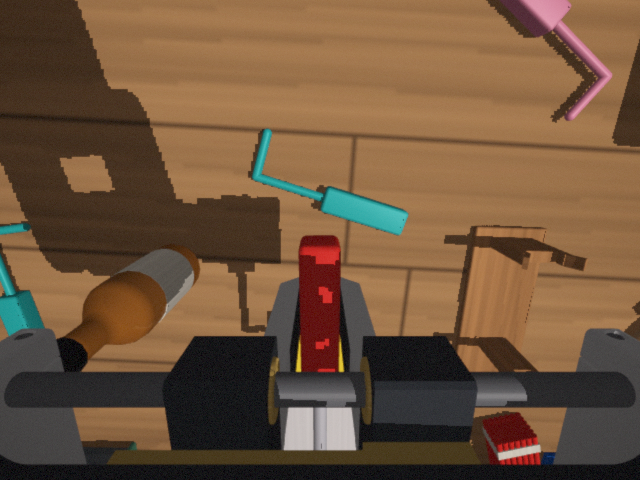

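The tray is out. The hook is level and hasn't slipped in the grip (same place as in w3: columns 299–341, rows 237–375). Next I take it back over the rest.

```bash
python3 -m handwheel '[{"x":2,"y":10,"z":0,"wx":0,"wy":0,"wz":-0.8,"gripper":0},{"x":4,"y":25,"z":0,"wx":0,"wy":0,"wz":-1,"gripper":0},{"x":5,"y":34,"z":0,"wx":0,"wy":0,"wz":0,"gripper":0},{"x":5,"y":36,"z":0,"wx":0,"wy":0,"wz":0,"gripper":0},{"x":5,"y":36,"z":0,"wx":0,"wy":0,"wz":0,"gripper":0},{"x":5,"y":28,"z":0,"wx":0,"wy":0,"wz":0,"gripper":0},{"x":3,"y":14,"z":0,"wx":0,"wy":0,"wz":0,"gripper":0},{"x":0.5,"y":4,"z":0,"wx":0,"wy":0,"wz":0,"gripper":0},{"x":0,"y":0,"z":0,"wx":0,"wy":0,"wz":0,"gripper":0},{"x":0,"y":0,"z":0,"wx":0,"wy":0,"wz":0,"gripper":0}]' 55; python3 look.py wrist w9
```

```text
time_s: 10.07
tool_pos: [0.3997, 0.3378, 0.152]
orientation: [-0.019, 1.573, 0.016]
contact_force: [0.0, -0.1, -1.4]
width: 0.0197
10.0667 [0.3997 0.3378 0.152 ] [[-0.0025 -0.0224  0.9997]
 [-0.0017  0.9997  0.0224]
 [-1.     -0.0016 -0.0026]] [ 0.4849  0.0155  1.9289 -0.0003  1.2002 -1.1081] 0.019698253578259214 [ 0.0366 -0.0762 -1.4187]
```

View pics/w9.png

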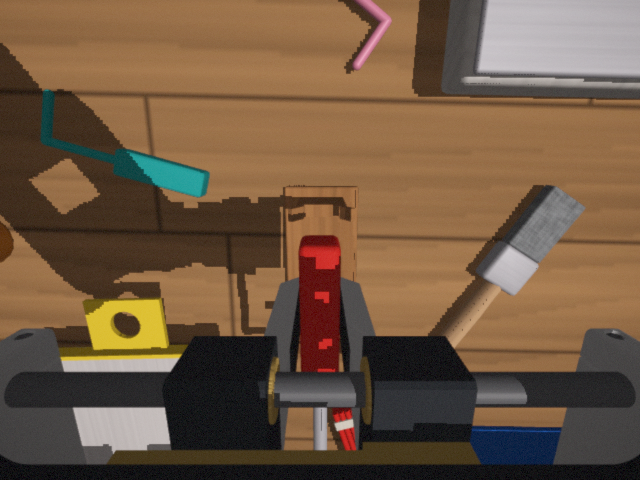

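```bash
python3 -m handwheel '[{"x":0,"y":0.7,"z":-15,"wx":0,"wy":0,"wz":0,"gripper":0},{"x":0,"y":0,"z":-20,"wx":0,"wy":0,"wz":0,"gripper":0},{"x":0,"y":0,"z":-20,"wx":0,"wy":0,"wz":0,"gripper":0},{"x":0,"y":0,"z":-15,"wx":0,"wy":0,"wz":0,"gripper":0},{"x":0,"y":0,"z":-10,"wx":0,"wy":0,"wz":0,"gripper":0},{"x":0,"y":0,"z":-7,"wx":0,"wy":0,"wz":0,"gripper":0},{"x":0,"y":0,"z":-5,"wx":0,"wy":0,"wz":0,"gripper":0},{"x":0,"y":0,"z":-3,"wx":0,"wy":0,"wz":0,"gripper":0},{"x":0,"y":0,"z":-1,"wx":0,"wy":0,"wz":0,"gripper":0},{"x":0,"y":0,"z":0,"wx":0,"wy":0,"wz":0,"gripper":0}]' 55; python3 look.py side d10
python3 - <<'E'
import cv2,numpy as np
a=cv2.imread("pics/d10.png")
cv2.imwrite("pics/c10.png",cv2.resize(a[110:230,170:330],None,fx=5,fy=5,interpolation=cv2.INTER_CUBIC))
E
```

```text
time_s: 10.95
tool_pos: [0.401, 0.3396, 0.0579]
orientation: [-0.017, 1.57, 0.018]
contact_force: [0.0, -0.2, -1.0]
width: 0.0198
10.95 [0.401  0.3396 0.0579] [[ 0.0008 -0.0225  0.9997]
 [ 0.0004  0.9997  0.0225]
 [-1.      0.0004  0.0008]] [ 0.4868  0.1582  1.9723 -0.      1.0102 -1.1065] 0.01979724133537612 [ 0.0223 -0.2415 -1.0063]
```

View pics/c10.png

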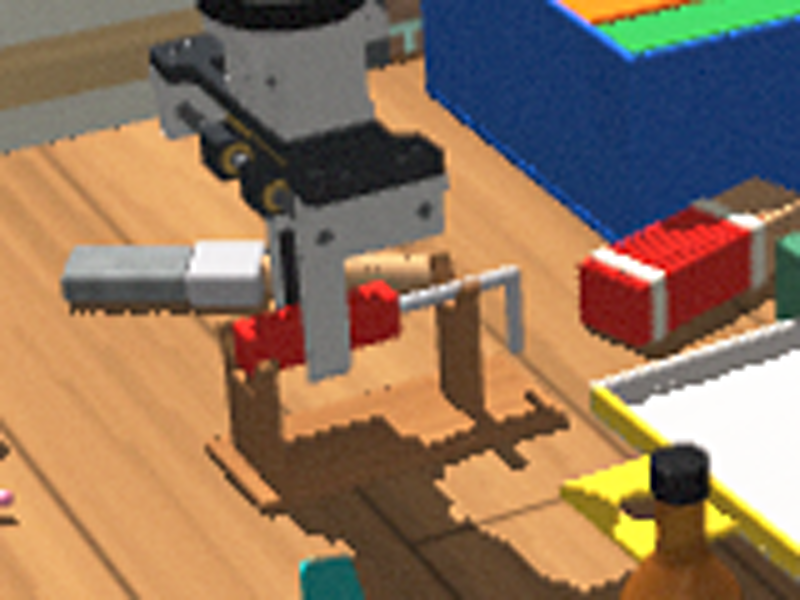

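```bash
python3 -m handwheel '[{"x":-1.2,"y":-0.8,"z":-1,"wx":0,"wy":0,"wz":0,"gripper":0},{"x":0,"y":0,"z":-1,"wx":0,"wy":0,"wz":0,"gripper":0},{"x":0,"y":0,"z":-1,"wx":0,"wy":0,"wz":0,"gripper":0},{"x":0,"y":0,"z":0,"wx":0,"wy":0,"wz":0,"gripper":0},{"x":0,"y":0,"z":0,"wx":0,"wy":0,"wz":0,"gripper":0.25},{"x":0,"y":0,"z":0,"wx":0,"wy":0,"wz":0,"gripper":0.3},{"x":0,"y":0,"z":0,"wx":0,"wy":0,"wz":0,"gripper":0.4},{"x":0,"y":0,"z":0,"wx":0,"wy":0,"wz":0,"gripper":0.45},{"x":0,"y":0,"z":0,"wx":0,"wy":0,"wz":0,"gripper":0.45},{"x":0,"y":0,"z":0,"wx":0,"wy":0,"wz":0,"gripper":0.45}]' 55
python3 -m handwheel '[{"x":0,"y":0,"z":10,"wx":0,"wy":0,"wz":0,"gripper":0.45},{"x":0,"y":0,"z":20,"wx":0,"wy":0,"wz":0,"gripper":0.45},{"x":0,"y":0,"z":30,"wx":0,"wy":0,"wz":0,"gripper":0.45},{"x":0,"y":0,"z":35,"wx":0,"wy":0,"wz":0,"gripper":0.5},{"x":0,"y":0,"z":35,"wx":0,"wy":0,"wz":0,"gripper":0.6},{"x":0,"y":0,"z":20,"wx":0,"wy":0,"wz":0,"gripper":0.8},{"x":0,"y":0,"z":5,"wx":0,"wy":0,"wz":0,"gripper":0.8},{"x":0,"y":0,"z":0,"wx":0,"wy":0,"wz":0,"gripper":0.8},{"x":0,"y":0,"z":0,"wx":0,"wy":0,"wz":0,"gripper":0.8},{"x":0,"y":0,"z":0,"wx":0,"wy":0,"wz":0,"gripper":0.8}]' 55; python3 look.py wrist w11; python3 mh.py w11
```

```text
time_s: 11.83
tool_pos: [0.3994, 0.3387, 0.0545]
orientation: [-0.018, 1.571, 0.018]
contact_force: [-0.4, 0.6, -0.1]
width: 0.0421
time_s: 12.67
tool_pos: [0.3982, 0.338, 0.2072]
orientation: [-0.019, 1.574, 0.016]
contact_force: [0.3, -0.4, -0.3]
width: 0.0748
12.6667 [0.3982 0.338  0.2072] [[-0.0034 -0.0225  0.9997]
 [-0.0018  0.9997  0.0225]
 [-1.     -0.0018 -0.0034]] [ 0.4866 -0.0481  1.8852 -0.      1.3084 -1.1067] 0.07476322808657325 [ 0.2746 -0.3535 -0.2627]
[ 310  198   22   85 1734] ztop nan rect ((0.40016883611679077, 0.3383476138114929), (0.08132316917181015, 0.019568024203181267), 0.8030827045440674) med depth [nan nan nan]
line [0.9998 0.022  0.3983 0.3384] yaw 1.2590517
415 bar rect ((0.4764534831047058, 0.34060582518577576), (0.06280645728111267, 0.008141951635479927), 1.1271181106567383) [0.5079 0.3382] [0.4766 0.3404 0.0718]
```

View pics/w11.png

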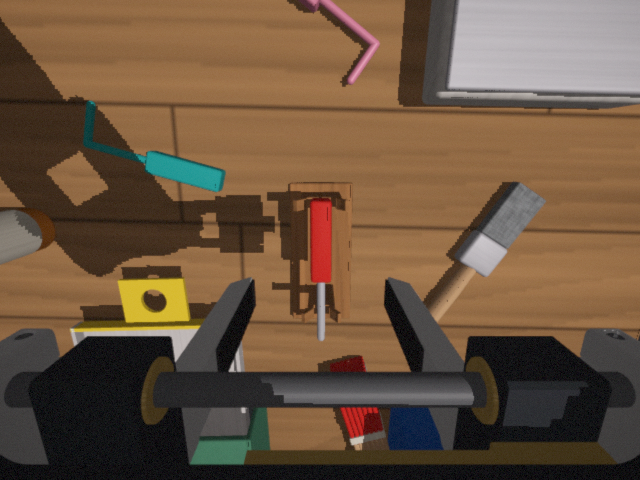

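```bash
python3 -m handwheel '[{"x":0,"y":-15,"z":12,"wx":0,"wy":0,"wz":-7,"gripper":0.8},{"x":0,"y":-25,"z":12,"wx":0,"wy":0,"wz":-7,"gripper":0.8},{"x":0,"y":-30,"z":12,"wx":0,"wy":0,"wz":-7,"gripper":0.8},{"x":0,"y":-30,"z":12,"wx":0,"wy":0,"wz":-7,"gripper":0.8},{"x":0,"y":-30,"z":0,"wx":0,"wy":0,"wz":-7,"gripper":0.8},{"x":0,"y":-30,"z":0,"wx":0,"wy":0,"wz":-7,"gripper":0.8},{"x":0,"y":-30,"z":0,"wx":0,"wy":0,"wz":-7,"gripper":0.8},{"x":0,"y":-30,"z":0,"wx":0,"wy":0,"wz":-7,"gripper":0.8},{"x":0,"y":-30,"z":0,"wx":0,"wy":0,"wz":-7,"gripper":0.8},{"x":0,"y":-30,"z":0,"wx":0,"wy":0,"wz":-7,"gripper":0.8}]' 40
python3 - <<'E'
from h import *
f=np.load("pics/w11.npz"); i,M=cam("wrist",dict(tool_pos=f["pos"],orientation=f["o"])); p=f["p"]
hsv=cv2.cvtColor(p,cv2.COLOR_BGR2HSV); y=cv2.inRange(hsv,(22,120,60),(36,255,255)); y[:265]=0;y[321:]=0;y[:,:110]=0;y[:,200:]=0
cs,h=cv2.findContours(y,cv2.RETR_CCOMP,cv2.CHAIN_APPROX_NONE)
for c,hh in zip(cs,h[0]):
    if len(c)<20: continue
    Q=np.array([ray(i,M,u,v,.045)[:2] for u,v in c[:,0]],np.float32); print(hh[3],cv2.minAreaRect(Q))
E
python3 - <<'E'
from h import *
f=np.load("pics/s8.npz"); p,d=f["p"],f["d"]; i,M=cam("scene")
hsv=cv2.cvtColor(p,cv2.COLOR_BGR2HSV); y=cv2.inRange(hsv,(20,120,60),(36,255,255)); y[:225]=0;y[270:]=0;y[:,:345]=0;y[:,430:]=0
cs,h=cv2.findContours(y,cv2.RETR_CCOMP,cv2.CHAIN_APPROX_NONE)
for c,hh in zip(cs,h[0]):
    if len(c)<8: continue
    Q=np.array([ray(i,M,u,v,.045)[:2] for u,v in c[:,0]],np.float32); print("scene",hh[3],cv2.minAreaRect(Q))
E
```

```text
time_s: 13.55
tool_pos: [0.3984, 0.0574, 0.2559]
orientation: [0.935, 1.363, -0.937]
contact_force: [0.5, -0.2, -0.3]
width: 0.075
-1 ((0.4792831838130951, 0.1626850813627243), (0.05120338872075081, 0.08366922289133072), 1.316973090171814)
1 ((0.4806123673915863, 0.15803274512290955), (0.02505536377429962, 0.02677098475396633), 84.14635467529297)
scene -1 ((0.48023536801338196, 0.1603185087442398), (0.05408734455704689, 0.1775965839624405), 2.136714220046997)
scene 0 ((0.4813811779022217, 0.15842120349407196), (0.025737900286912918, 0.02475774474442005), 14.717691421508789)
```

```bash
python3 -m handwheel '[{"x":0,"y":-30,"z":0,"wx":0,"wy":0,"wz":-7,"gripper":0.8},{"x":0,"y":-30,"z":0,"wx":0,"wy":0,"wz":-7,"gripper":0.8},{"x":0,"y":-30,"z":0,"wx":0,"wy":0,"wz":-7,"gripper":0.8},{"x":0,"y":-30,"z":0,"wx":0,"wy":0,"wz":-7,"gripper":0.8},{"x":0,"y":-30,"z":0,"wx":0,"wy":0,"wz":-7,"gripper":0.8},{"x":0,"y":-30,"z":0,"wx":0,"wy":0,"wz":-7,"gripper":0.8},{"x":0,"y":-30,"z":0,"wx":0,"wy":0,"wz":-7,"gripper":0.8},{"x":0,"y":-30,"z":0,"wx":0,"wy":0,"wz":-7,"gripper":0.8},{"x":0,"y":-30,"z":0,"wx":0,"wy":0,"wz":-7,"gripper":0.8},{"x":0,"y":-30,"z":0,"wx":0,"wy":0,"wz":-7,"gripper":0.8}]' 40
python3 -m handwheel '[{"x":0,"y":-30,"z":0,"wx":0,"wy":0,"wz":-7,"gripper":0.8},{"x":0,"y":-30,"z":0,"wx":0,"wy":0,"wz":-7,"gripper":0.8},{"x":0,"y":-20,"z":-20,"wx":0,"wy":0,"wz":-4,"gripper":0.8},{"x":0,"y":-10,"z":-20,"wx":0,"wy":0,"wz":0,"gripper":0.8},{"x":0,"y":0,"z":-20,"wx":0,"wy":0,"wz":0,"gripper":0.8},{"x":0,"y":0,"z":-20,"wx":0,"wy":0,"wz":0,"gripper":0.8},{"x":0,"y":0,"z":0,"wx":0,"wy":0,"wz":0,"gripper":0.8},{"x":0,"y":0,"z":0,"wx":0,"wy":0,"wz":0,"gripper":0.8},{"x":0,"y":0,"z":0,"wx":0,"wy":0,"wz":0,"gripper":0.8},{"x":0,"y":0,"z":0,"wx":0,"wy":0,"wz":0,"gripper":0.8}]' 40; python3 look.py wrist w12
```

```text
time_s: 14.38
tool_pos: [0.3985, -0.2424, 0.2557]
orientation: [1.806, 0.677, -1.809]
contact_force: [0.5, 0.6, 0.5]
width: 0.0753
time_s: 15.22
tool_pos: [0.3999, -0.3318, 0.1788]
orientation: [1.998, 0.41, -1.996]
contact_force: [0.1, -0.6, 0.4]
width: 0.0753
15.2167 [ 0.3999 -0.3318  0.1788] [[ 0.0013  0.3957 -0.9184]
 [-0.0017 -0.9184 -0.3957]
 [-1.      0.0021 -0.0005]] [-0.911  -0.0289  1.9207 -0.      1.2476  0.253 ] 0.07534109234679891 [ 0.0724 -0.6003  0.3984]
```

View pics/w12.png

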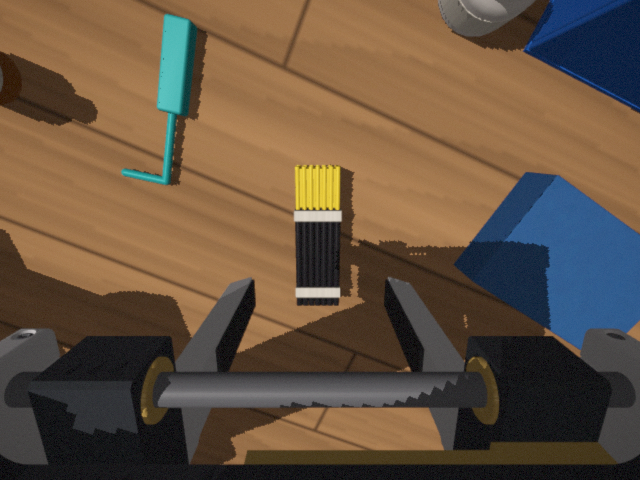

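Run:
```python
from h import *
f=np.load("pics/w12.npz"); i,M=cam("wrist",dict(tool_pos=f["pos"],orientation=f["o"]))
for q in ((318,235),(318,166),(318,304),(296,235),(340.5,235)):
    w=ray(i,M,*q,.036); print(q,w, M[:3,:3] is None, R.from_rotvec(f["o"]).as_matrix().T@(w-f["pos"]))
Q=np.array([ray(i,M,u,v,.036)[:2] for u,v in ((295,166),(340,166),(341,304),(297,304))],np.float32); print(cv2.minAreaRect(Q))
```

```text
(318, 235) [ 0.39852085 -0.33136903  0.036     ] False [ 0.14280586 -0.00127501  0.00120299]
(318, 166) [ 0.45878054 -0.3055528   0.036     ] False [ 0.14284076 -0.00113846 -0.06435377]
(318, 304) [ 0.33078508 -0.36038812  0.036     ] False [ 0.14276664 -0.00142851  0.07489299]
(296, 235) [ 0.39006409 -0.3116633   0.036     ] False [ 0.14276042 -0.02271865  0.00117163]
(340.5, 235) [ 0.40717231 -0.35152845  0.036     ] False [0.14285235 0.02066232 0.00123507]
((0.3951970934867859, -0.33391323685646057), (0.13926587998867035, 0.04555496200919151), 23.19852638244629)
```

```bash
python3 -m handwheel '[{"x":-5,"y":-1.2,"z":-25,"wx":0,"wy":0,"wz":0,"gripper":0.8},{"x":0,"y":0,"z":-35,"wx":0,"wy":0,"wz":0,"gripper":0.8},{"x":0,"y":0,"z":-35,"wx":0,"wy":0,"wz":0,"gripper":0.8},{"x":0,"y":0,"z":-30,"wx":0,"wy":0,"wz":0,"gripper":0.8},{"x":0,"y":0,"z":-20,"wx":0,"wy":0,"wz":0,"gripper":0.8},{"x":0,"y":0,"z":-12,"wx":0,"wy":0,"wz":0,"gripper":0.8},{"x":0,"y":0,"z":-4,"wx":0,"wy":0,"wz":0,"gripper":0.8},{"x":0,"y":0,"z":0,"wx":0,"wy":0,"wz":0,"gripper":0.8},{"x":0,"y":0,"z":0,"wx":0,"wy":0,"wz":0,"gripper":0.8},{"x":0,"y":0,"z":0,"wx":0,"wy":0,"wz":0,"gripper":0.8}]' 40
```

```text
time_s: 16.1
tool_pos: [0.3954, -0.3338, 0.0183]
orientation: [1.998, 0.408, -1.995]
contact_force: [-0.3, -0.2, -0.1]
width: 0.0748
```

```bash
python3 -m handwheel '[{"x":0,"y":0,"z":-4,"wx":0,"wy":0,"wz":0,"gripper":0.8},{"x":0,"y":0,"z":0,"wx":0,"wy":0,"wz":0,"gripper":0.6},{"x":0,"y":0,"z":0,"wx":0,"wy":0,"wz":0,"gripper":0.5},{"x":0,"y":0,"z":0,"wx":0,"wy":0,"wz":0,"gripper":0.3},{"x":0,"y":0,"z":0,"wx":0,"wy":0,"wz":0,"gripper":0.2},{"x":0,"y":0,"z":0,"wx":0,"wy":0,"wz":0,"gripper":0.2},{"x":0,"y":0,"z":0,"wx":0,"wy":0,"wz":0,"gripper":0.2},{"x":0,"y":0,"z":0,"wx":0,"wy":0,"wz":0,"gripper":0.2},{"x":0,"y":0,"z":0,"wx":0,"wy":0,"wz":0,"gripper":0.2},{"x":0,"y":0,"z":0,"wx":0,"wy":0,"wz":0,"gripper":0.2}]' 40
```

```text
time_s: 16.93
tool_pos: [0.3944, -0.3326, 0.0125]
orientation: [1.998, 0.412, -1.998]
contact_force: [-0.7, 0.1, 1.3]
width: 0.0436
```

```bash
python3 -m handwheel '[{"x":0,"y":0,"z":12,"wx":0,"wy":0,"wz":0,"gripper":0.2},{"x":0,"y":0,"z":30,"wx":0,"wy":0,"wz":0,"gripper":0.2},{"x":0,"y":0,"z":35,"wx":0,"wy":0,"wz":0,"gripper":0.2},{"x":0,"y":5,"z":35,"wx":0,"wy":0,"wz":2,"gripper":0.2},{"x":5,"y":12,"z":35,"wx":0,"wy":0,"wz":5,"gripper":0.2},{"x":8,"y":20,"z":35,"wx":0,"wy":0,"wz":6,"gripper":0.2},{"x":9,"y":27,"z":35,"wx":0,"wy":0,"wz":6,"gripper":0.2},{"x":9,"y":30,"z":18,"wx":0,"wy":0,"wz":6,"gripper":0.2},{"x":10,"y":31,"z":0,"wx":0,"wy":0,"wz":6,"gripper":0.2},{"x":10,"y":31,"z":0,"wx":0,"wy":0,"wz":6,"gripper":0.2}]' 40
```

```text
time_s: 17.77
tool_pos: [0.4453, -0.1776, 0.2472]
orientation: [1.577, 0.917, -1.574]
contact_force: [1.0, 0.6, -3.6]
width: 0.0435
```

```bash
python3 -m handwheel '[{"x":11,"y":35,"z":0,"wx":0,"wy":0,"wz":6,"gripper":0.2},{"x":12,"y":37,"z":0,"wx":0,"wy":0,"wz":6,"gripper":0.2},{"x":12,"y":37,"z":0,"wx":0,"wy":0,"wz":6,"gripper":0.2},{"x":12,"y":38,"z":0,"wx":0,"wy":0,"wz":6,"gripper":0.2},{"x":12,"y":38,"z":0,"wx":0,"wy":0,"wz":6,"gripper":0.2},{"x":12,"y":38,"z":0,"wx":0,"wy":0,"wz":2.5,"gripper":0.2},{"x":12,"y":38,"z":0,"wx":0,"wy":0,"wz":0,"gripper":0.2},{"x":12,"y":36,"z":0,"wx":0,"wy":0,"wz":0,"gripper":0.2},{"x":9,"y":27,"z":0,"wx":0,"wy":0,"wz":0,"gripper":0.2},{"x":4,"y":14,"z":0,"wx":0,"wy":0,"wz":0,"gripper":0.2}]' 40
python3 -m handwheel '[{"x":0,"y":0,"z":-10,"wx":0,"wy":0,"wz":0,"gripper":0.2},{"x":0,"y":0,"z":-20,"wx":0,"wy":0,"wz":0,"gripper":0.2},{"x":0,"y":0,"z":-20,"wx":0,"wy":0,"wz":0,"gripper":0.2},{"x":0,"y":0,"z":-20,"wx":0,"wy":0,"wz":0,"gripper":0.2},{"x":0,"y":0,"z":-20,"wx":0,"wy":0,"wz":0,"gripper":0.2},{"x":0,"y":0,"z":-10,"wx":0,"wy":0,"wz":0,"gripper":0.2},{"x":0,"y":0,"z":0,"wx":0,"wy":0,"wz":0,"gripper":0.2},{"x":0,"y":0,"z":0,"wx":0,"wy":0,"wz":0,"gripper":0.2},{"x":0,"y":0,"z":0,"wx":0,"wy":0,"wz":0,"gripper":0.2},{"x":0,"y":0,"z":0,"wx":0,"wy":0,"wz":0,"gripper":0.2}]' 40; python3 look.py wrist w13;  python3 look.py scene s13; python3 look.py side d13
```

```text
time_s: 18.6
tool_pos: [0.5526, 0.1624, 0.2449]
orientation: [1.171, 1.234, -1.171]
contact_force: [0.1, -0.1, -2.9]
width: 0.0438
time_s: 19.43
tool_pos: [0.5537, 0.1593, 0.1465]
orientation: [1.175, 1.23, -1.171]
contact_force: [-0.0, -0.1, -2.5]
width: 0.044
19.4333 [0.5537 0.1593 0.1465] [[ 0.0029  0.9988  0.0485]
 [ 0.0002  0.0485 -0.9988]
 [-1.      0.0029 -0.    ]] [ 0.0834  0.1424  1.8046 -0.0001  1.1918  0.0349] 0.044048136009034136 [-0.0138 -0.0729 -2.5   ]
19.4833 [0.5536 0.1593 0.1464] [[ 0.0027  0.9988  0.0486]
 [ 0.0001  0.0486 -0.9988]
 [-1.      0.0027  0.    ]] [ 0.0835  0.1425  1.8047 -0.0001  1.1917  0.0349] 0.04374354011983222 [-0.1496  1.1604 -1.5506]
19.5333 [0.5534 0.1594 0.1461] [[ 0.0022  0.9988  0.0487]
 [ 0.0001  0.0487 -0.9988]
 [-1.      0.0022 -0.    ]] [ 0.0837  0.1427  1.805  -0.      1.1917  0.035 ] 0.043686320750469486 [ 0.5097  0.0498 -2.063 ]
```

View pics/w13.png

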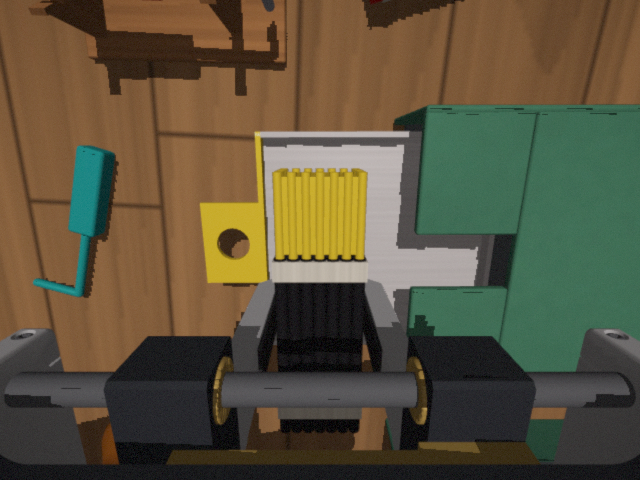

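View pics/s13.png

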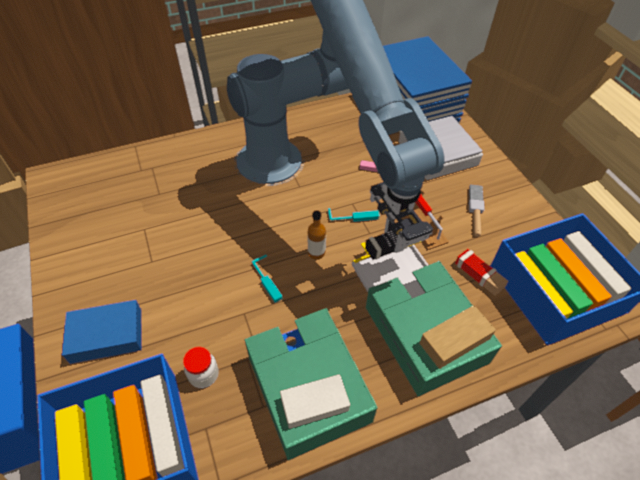

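View pics/d13.png

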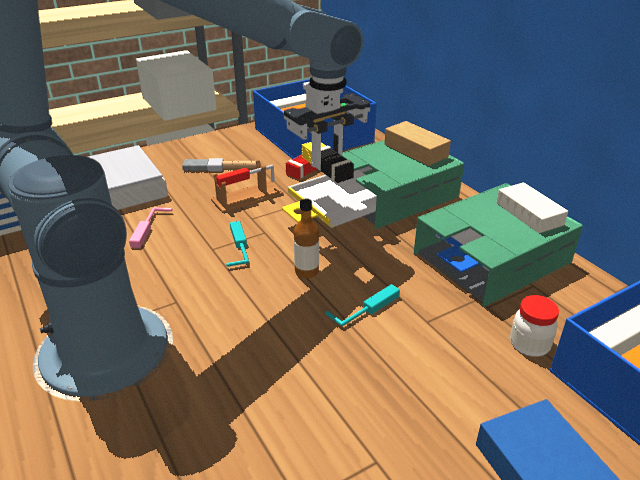

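Run:
```python
from h import *
np.set_printoptions(precision=4,suppress=True)
f=np.load("pics/w13.npz"); i,M=cam("wrist",dict(tool_pos=f["pos"],orientation=f["o"])); p=f["p"]
hsv=cv2.cvtColor(p,cv2.COLOR_BGR2HSV); y=cv2.inRange(hsv,(20,120,50),(36,255,255)); y[:195]=0;y[290:]=0;y[:,:195]=0;y[:,255:]=0
cs,h=cv2.findContours(y,cv2.RETR_CCOMP,cv2.CHAIN_APPROX_NONE)
for c,hh in zip(cs,h[0]):
    if len(c)<20: continue
    Q=np.array([ray(i,M,u,v,.045)[:2] for u,v in c[:,0]],np.float32); r=cv2.minAreaRect(Q); print(hh[3],r)
    if hh[3]>=0: H=np.array(r[0]); a=np.radians(2.85); print("bay",H+.072*np.array([np.cos(a),np.sin(a)]))
t=ray(i,M,330,135,.056); print("left wall top outer",t, "expected y offset from centre 86-90mm")
zt=f["pos"][2]-.0125+.036
print("bundle far end",ray(i,M,320,171,zt), "edges",ray(i,M,273,250,zt),ray(i,M,367,250,zt))
```

```text
-1 ((0.47629204392433167, 0.1575477421283722), (0.045199863612651825, 0.07218722999095917), 1.8279184103012085)
1 ((0.4802715480327606, 0.15801489353179932), (0.024848219007253647, 0.027370544150471687), 44.94948196411133)
bay [0.5522 0.1616]
left wall top outer [0.557  0.2493 0.056 ] expected y offset from centre 86-90mm
bundle far end [0.55   0.2295 0.17  ] edges [0.5298 0.1924 0.17  ] [0.5737 0.1945 0.17  ]
```

```bash
python3 -m handwheel '[{"x":-1.5,"y":2,"z":-8,"wx":0,"wy":0,"wz":0,"gripper":0.2},{"x":0,"y":0,"z":-14,"wx":0,"wy":0,"wz":0,"gripper":0.2},{"x":0,"y":0,"z":-16,"wx":0,"wy":0,"wz":0,"gripper":0.2},{"x":0,"y":0,"z":-16,"wx":0,"wy":0,"wz":0,"gripper":0.2},{"x":0,"y":0,"z":-14,"wx":0,"wy":0,"wz":0,"gripper":0.2},{"x":0,"y":0,"z":-9,"wx":0,"wy":0,"wz":0,"gripper":0.2},{"x":0,"y":0,"z":-5,"wx":0,"wy":0,"wz":0,"gripper":0.2},{"x":0,"y":0,"z":-2,"wx":0,"wy":0,"wz":0,"gripper":0.2},{"x":0,"y":0,"z":0,"wx":0,"wy":0,"wz":0,"gripper":0.2},{"x":0,"y":0,"z":0,"wx":0,"wy":0,"wz":0,"gripper":0.2}]' 40
```

```text
time_s: 20.42
tool_pos: [0.5518, 0.1615, 0.0615]
orientation: [1.174, 1.231, -1.172]
contact_force: [-0.4, -0.0, -2.1]
width: 0.0437
```

```bash
python3 -m handwheel '[{"x":0,"y":0,"z":-1,"wx":0,"wy":0,"wz":0,"gripper":0.2},{"x":0,"y":0,"z":-1,"wx":0,"wy":0,"wz":0,"gripper":0.2},{"x":0,"y":0,"z":-1,"wx":0,"wy":0,"wz":0,"gripper":0.2},{"x":0,"y":0,"z":-0.5,"wx":0,"wy":0,"wz":0,"gripper":0.2},{"x":0,"y":0,"z":-0.5,"wx":0,"wy":0,"wz":0,"gripper":0.2},{"x":0,"y":0,"z":0,"wx":0,"wy":0,"wz":0,"gripper":0.2},{"x":0,"y":0,"z":0,"wx":0,"wy":0,"wz":0,"gripper":0.2},{"x":0,"y":0,"z":0,"wx":0,"wy":0,"wz":0,"gripper":0.2},{"x":0,"y":0,"z":0,"wx":0,"wy":0,"wz":0,"gripper":0.2},{"x":0,"y":0,"z":0,"wx":0,"wy":0,"wz":0,"gripper":0.2}]' 40; python3 look.py side d14;  python3 - <<'E'
import cv2,numpy as np
a=cv2.imread("pics/d14.png")
cv2.imwrite("pics/c14.png",cv2.resize(a[120:230,260:400],None,fx=5,fy=5,interpolation=cv2.INTER_CUBIC))
E
```

```text
time_s: 21.25
tool_pos: [0.5512, 0.1614, 0.0568]
orientation: [1.173, 1.232, -1.173]
contact_force: [-0.0, 0.2, -1.5]
width: 0.0438
21.25 [0.5512 0.1614 0.0568] [[ 0.0001  0.9988  0.0487]
 [ 0.      0.0487 -0.9988]
 [-1.      0.0001 -0.    ]] [0.0875 0.2647 1.8474 0.     1.0294 0.0388] 0.04382539475170853 [-0.0436  0.2062 -1.5149]
```

View pics/c14.png

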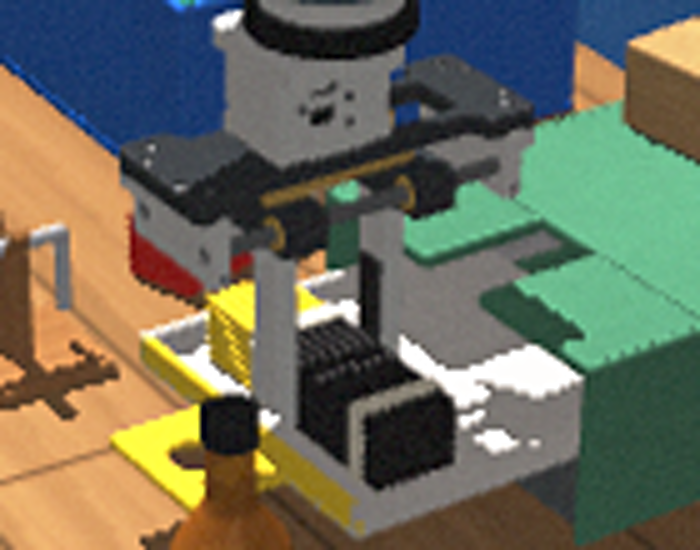

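```bash
python3 -m handwheel '[{"x":0,"y":0,"z":-0.4,"wx":0,"wy":0,"wz":0,"gripper":0.2},{"x":0,"y":0,"z":-0.4,"wx":0,"wy":0,"wz":0,"gripper":0.2},{"x":0,"y":0,"z":0,"wx":0,"wy":0,"wz":0,"gripper":0.2},{"x":0,"y":0,"z":0,"wx":0,"wy":0,"wz":0,"gripper":0.2},{"x":0,"y":0,"z":0,"wx":0,"wy":0,"wz":0,"gripper":0.2},{"x":0,"y":0,"z":0,"wx":0,"wy":0,"wz":0,"gripper":0.2},{"x":0,"y":0,"z":0,"wx":0,"wy":0,"wz":0,"gripper":0.2},{"x":0,"y":0,"z":0,"wx":0,"wy":0,"wz":0,"gripper":0.2},{"x":0,"y":0,"z":0,"wx":0,"wy":0,"wz":0,"gripper":0.2},{"x":0,"y":0,"z":0,"wx":0,"wy":0,"wz":0,"gripper":0.2}]' 40
```

```text
time_s: 22.13
tool_pos: [0.5514, 0.1614, 0.0565]
orientation: [1.173, 1.232, -1.173]
contact_force: [-3.0, -0.0, 5.1]
width: 0.0438
```

```bash
python3 -m handwheel '[{"x":0,"y":0,"z":0,"wx":0,"wy":0,"wz":0,"gripper":0.5},{"x":0,"y":0,"z":0,"wx":0,"wy":0,"wz":0,"gripper":0.54},{"x":0,"y":0,"z":0,"wx":0,"wy":0,"wz":0,"gripper":0.54},{"x":0,"y":0,"z":0,"wx":0,"wy":0,"wz":0,"gripper":0.54},{"x":0,"y":0,"z":3,"wx":0,"wy":0,"wz":0,"gripper":0.54},{"x":0,"y":0,"z":8,"wx":0,"wy":0,"wz":0,"gripper":0.54},{"x":0,"y":0,"z":15,"wx":0,"wy":0,"wz":0,"gripper":0.54},{"x":0,"y":0,"z":30,"wx":0,"wy":0,"wz":0,"gripper":0.54},{"x":0,"y":0,"z":35,"wx":0,"wy":0,"wz":0,"gripper":0.54},{"x":0,"y":0,"z":35,"wx":0,"wy":0,"wz":0,"gripper":0.54}]' 40; python3 -m handwheel '[{"x":0,"y":0,"z":30,"wx":0,"wy":0,"wz":0,"gripper":0.54},{"x":0,"y":0,"z":30,"wx":0,"wy":0,"wz":0,"gripper":0.54},{"x":0,"y":20,"z":10,"wx":0,"wy":0,"wz":0,"gripper":0.54},{"x":0,"y":20,"z":0,"wx":0,"wy":0,"wz":0,"gripper":0.54},{"x":0,"y":10,"z":0,"wx":0,"wy":0,"wz":0,"gripper":0.54},{"x":0,"y":0,"z":0,"wx":0,"wy":0,"wz":0,"gripper":0.54},{"x":0,"y":0,"z":0,"wx":0,"wy":0,"wz":0,"gripper":0.54},{"x":0,"y":0,"z":0,"wx":0,"wy":0,"wz":0,"gripper":0.54},{"x":0,"y":0,"z":0,"wx":0,"wy":0,"wz":0,"gripper":0.54},{"x":0,"y":0,"z":0,"wx":0,"wy":0,"wz":0,"gripper":0.54}]' 40;python3 look.py wrist w15;  python3 look.py scene s15; python3 look.py side d15
```

```text
time_s: 22.97
tool_pos: [0.5507, 0.1614, 0.1836]
orientation: [1.173, 1.232, -1.174]
contact_force: [0.5, -0.2, 0.7]
width: 0.0508
time_s: 23.8
tool_pos: [0.5511, 0.2107, 0.2516]
orientation: [1.173, 1.232, -1.175]
contact_force: [-0.6, -0.3, -0.1]
width: 0.0509
23.8 [0.5511 0.2107 0.2516] [[-0.0008  0.9989  0.0479]
 [-0.0003  0.0479 -0.9989]
 [-1.     -0.0008  0.0002]] [ 0.1732  0.0765  1.677  -0.0001  1.3889  0.1254] 0.05086572793277236 [-0.5549 -0.2655 -0.0727]
23.85 [0.5511 0.2108 0.2516] [[-0.0006  0.9989  0.0479]
 [-0.0002  0.0479 -0.9989]
 [-1.     -0.0006  0.0002]] [ 0.1733  0.0765  1.6769 -0.0001  1.3888  0.1254] 0.05060163455172533 [-0.1481  0.108  -0.5156]
23.9 [0.5512 0.2109 0.2517] [[-0.0005  0.9988  0.048 ]
 [-0.0002  0.048  -0.9988]
 [-1.     -0.0005  0.0001]] [ 0.1734  0.0765  1.6768 -0.0001  1.3888  0.1255] 0.050816286486818636 [-0.3539 -0.5701 -0.7494]
```

View pics/w15.png

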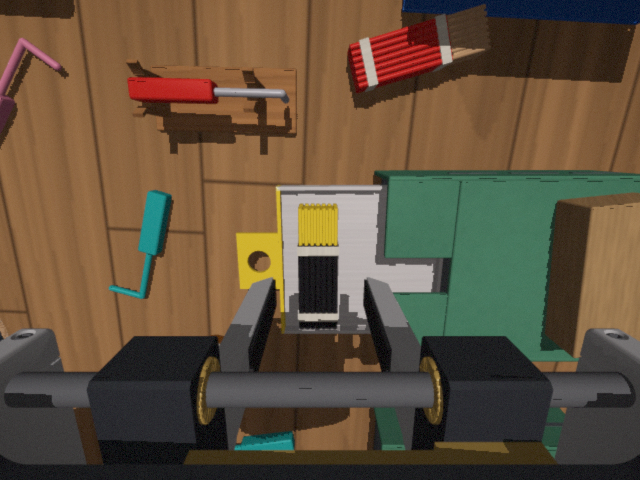

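View pics/s15.png

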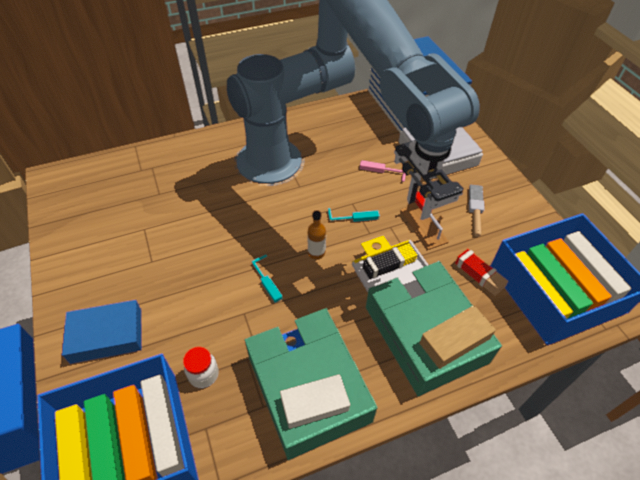

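View pics/d15.png

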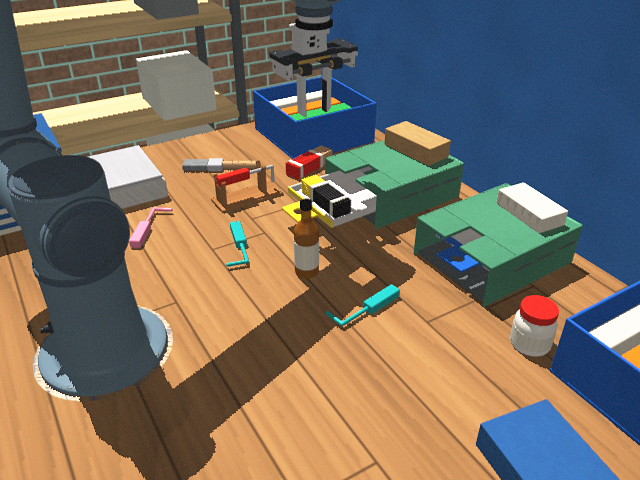

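The bundle lies flat across the tray (columns 298–338), between the front wall (283) and the hood edge (385). I'll do a final numeric check.

Run:
```python
from h import *
np.set_printoptions(precision=4,suppress=True)
f=np.load("pics/w15.npz"); i,M=cam("wrist",dict(tool_pos=f["pos"],orientation=f["o"]))
h=ray(i,M,259,261,.045); a=np.radians(2.85); bay=h[:2]+.072*np.array([np.cos(a),np.sin(a)]); print("hole",h,"T",np.hypot(*(h[:2]-[.6573,.1641])),"bay",bay)
c=[ray(i,M,u,v,.080)[:2] for u,v in ((299,205),(338,205),(338,328),(299,328))]; print("bundle",cv2.minAreaRect(np.array(c,np.float32)))
for n,m in (("scene","s15"),("side","d15")):
    A=np.load(f"pics/{n}0.npz"); B=np.load(f"pics/{m}.npz"); i,M=cam(n)
    for k,(x0,x1,y0,y1,z0) in {"jar":(.58,.72,-.45,-.3,.03),"bottle":(.37,.47,-.05,.06,.09),"pink":(.56,.67,.34,.44,.031)}.items():
        o=[]
        for D in (A,B):
            W=world(i,M,D["d"]); g=(W[...,0]>x0)&(W[...,0]<x1)&(W[...,1]>y0)&(W[...,1]<y1)&(W[...,2]>z0)&(W[...,2]<.2)
            o.append(np.mean(W[g],0))
        print(n,k,(o[1]-o[0])*1000,"mm")
```

```text
hole [0.4802 0.158  0.045 ] T 0.177231633012874 bay [0.5521 0.1616]
bundle ((0.5513462424278259, 0.16309145092964172), (0.04502716287970543, 0.14287583529949188), 2.7412478923797607)
scene jar [ 0.0667  0.333  -0.0599] mm
scene bottle [ 0.1709 -0.0509  0.1663] mm
scene pink [-0.1623 -0.138  -0.2639] mm
side jar [-0.0958  0.182  -0.0088] mm
side bottle [ 0.1236 -0.0287  0.0324] mm
side pink [-0.8099 -1.4354 -0.705 ] mm
```

```bash
python3 -c "
from workcell import job
print(job.close_job())"
```

```text
the job is handed in; nothing more can be done
None
```

The job is done and handed in at about 24 s of the 67 s allowed; no verdict was reported.

- **Tray:** I pulled the yellow-fronted tray out with the hook to about 0.177 m of its 0.18 m travel.
- **Hook:** It hangs back on its rest. Its handle measured within about 0.3 mm and 0.2° of where it started.
- **Bundle:** The black bundle went in under contact: the wrist read about 5 N as it touched the floor, then I released it. It lies flat across the tray, about 2 mm from the given spot and 0.1° off square. That leaves roughly 20 mm to the front wall and 45 mm or more to the hood.
- **Other things:** The bottle and jar show no change beyond 0.4 mm. I checked the blue tray only by eye in the pictures, and it looked unmoved.
- **One disagreement:** For the red bundle, the scene camera showed no change (0.3 mm), but the side camera's average shifted about 1.7 mm. I put that down to nearby objects and shadows in that view and didn't check further.

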